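# Spiced vinegar: nutmegs in the bowl, safety cap off

## Robot

A 7-joint arm with a two-finger parallel gripper is mounted at the origin on the work surface. World frame = base frame: x ahead of the robot, y to its left, z up, the work surface at z = 0. Lengths are in m, angles in rad, forces in N, time in s.
With the tool pointing down it reaches from about 0.425 to 1.025 m from the base axis. Payload 9.4 kg.
Tool frame: the origin (TCP) lies midway between the tips of the shut fingers; the grasp point (between the pads) lies 19 mm behind it; y points along the fingers, x is the direction in which the jaws open and shut, and the axes are right-handed (so a half turn about y gives the same grasp; the last joint's range is limited). The gripper opens to 93 mm and grips with 3 to 60 N. Pads are 15 mm wide; open, the fingers measure 128 mm over their backs; the gripper's body (75 mm by 188 mm) begins 65 mm behind the grasp point.
Start: joints at [1.054, 0.599, -0.003, 1.599, 0.002, 0.943, -0.08], TCP at [0.309, -0.656, 0.219] pointing down, gripper open.
Joint ranges: [-2.57, 2.57], [-0.35, 1.97], [-1.29, 1.29], [0.11, 2.56], [-1.05, 4.19], [0.11, 1.86], [-2.63, 2.63]. Speed limits (rad/s): [2.22, 2.22, 3.01, 3.01, 3.14, 3.14, 3.14].

## Interface

Orientations are given as a rotation vector (axis times angle).
In Python, from workcell import sense, eyes, job_done gives the robot as it stands. The module is installed in compiled form; this text tells all that it offers.
- The arm moves only by the tool step_arm, never from a script. Its argument "commands" is a list of rows, each a list of 7 numbers: the opening, from 0 (shut) to 1 (fully open), then the shift along the tool's x, y, z in m, then the turn, a rotation vector about the tool's x, y, z in degrees. In form: [[claw, dx, dy, dz, ax, ay, az], ...]. A call has 1 to 8 rows; each row shifts and turns the commanded pose from where the row before left it, along the tool's axes as they then stand; what a row does not reach is not made up. A row lasts 1/12 s, in which the tool goes at most 41.7 mm and 7.16 degrees, less where a joint would pass 70% of its speed; a pose out of reach is approached as far as the arm can. A call is refused whole if a number of a shift passes 0.0417 or a number of a turn 7.16, either way. A call with a gripper value outside its range is refused whole. The fingers move at their own pace and stop on an object; "squeeze" is the grip in N (left out, the last holds). Time passes only in rows, so rows that do not move let the fingers close. It gives the time, the measured TCP pose, the force and the opening at its end, in the units of the state.
- sense(): the state, without advancing time (a new reading comes with each control period).
- eyes.capture(name): name is "scene" or "side" or "wrist"; returns (picture, depth): 400x640x3 uint8, red, green, blue; 400x640 float32, m along the optical axis (not along the pixel's ray), 0 where there is no reading.
- eyes.camera_info(name): a dict with "intrinsics" (3x3 intrinsics, pixels), "dist" ([k1, k2, p1, p2, k3] as OpenCV has them; the pictures are not rectified), "eye" and "orientation" of the camera in the world; the wrist camera has in their place "T_tool_cam" (4x4, takes a point from camera to tool coordinates, whose origin is the TCP and whose axes are the tool frame's). Camera axes: x right, y down, z forward; pixel columns grow to the right and rows downward; lengths in m; the calibration is good to about 2 mm. A picture is of the moment at which its call begins: read the wrist's pose just before it. camera_info takes no time and is no camera call.
- job_done(): hands the job in, once; it reports no verdict.
Trained networks look in the newest picture that a camera, given by its name, has taken for a name from the list of things; names that differ only in an ending like _2 or _b are one class to them, and where a whole thing is asked for, a point or a joint stands for the part that bears it (a point fixed in the world has none). Each returns a list of dicts, best first, with "score" (0 to 1); they miss things now and then, are a little off and sometimes report something else, mostly with a low value. They report only what shows in the picture. A call takes as long as a camera call. They do not tell look-alikes from the thing itself.
- eyes.recognise(camera, label): "centre" ([column, row] in pixels, amid what is visible of it).
- eyes.masks_of(camera, label): "region" (400x640 bool, what is visible of it) and "centre" ([column, row] in pixels, amid what is visible of it).
- eyes.mark_of(camera, label): "centre" ([column, row] in pixels: a listed point, or the origin of a listed thing).
The state is a dict: "time": time; "joint_positions": joint angles; "qd": joint speeds; "effort": joint torques, N m; "position": TCP position; "eef_rot": TCP orientation; "force": force on the tool from outside, world axes, zero at the start; "wrist_torque": the same for the moment, N m; "opening": finger opening in m.
Only numpy, scipy, OpenCV 4.12 (cv2) and the standard library are available. Lean on these libraries where they do the work, as an engineer would, in place of code of your own. Each camera call takes 0.05 s, during which the arm holds its last target.

## Task

Get the spiced vinegar started: tip all six nutmegs from the steel cup into the white bowl and stand the empty cup upright on the ledge again, let go. Then open the vinegar-essence bottle by pressing its push-and-turn safety cap down and, still pressing, twisting it anticlockwise, and finish holding the cap in the gripper, upright and still, a few centimetres straight above the open bottle. Leave the spice pots, plate, heat diffuser and teaspoon where they are.

Things in the scene. Friction and masses are not known exactly. Their poses are not given: they have to be found in the camera images.
- cup: Small open cup of bare stainless steel, slightly tapered: outside 52 mm across at the foot, 64 mm at the rim, 64 mm tall, wall 2.5 mm, floor 4 mm thick, about 0.1 kg; loose, standing upright on the ledge with the six nutmegs in it (they fill it to about 20 mm below the rim). Origin: centre of its underside, z up through the mouth.
- nutmeg1: One of six whole nutmegs, almost round, hard, brown, 20 mm across, 10 g, loose in the cup at the start; they roll out once the cup is tipped to about level and beyond. Origin: its centre.
- nutmeg2: One of six whole nutmegs, almost round, hard, brown, 20 mm across, 10 g, loose in the cup at the start; they roll out once the cup is tipped to about level and beyond. Origin: its centre.
- nutmeg3: One of six whole nutmegs, almost round, hard, brown, 20 mm across, 10 g, loose in the cup at the start; they roll out once the cup is tipped to about level and beyond. Origin: its centre.
- nutmeg4: One of six whole nutmegs, almost round, hard, brown, 20 mm across, 10 g, loose in the cup at the start; they roll out once the cup is tipped to about level and beyond. Origin: its centre.
- nutmeg5: One of six whole nutmegs, almost round, hard, brown, 20 mm across, 10 g, loose in the cup at the start; they roll out once the cup is tipped to about level and beyond. Origin: its centre.
- nutmeg6: One of six whole nutmegs, almost round, hard, brown, 20 mm across, 10 g, loose in the cup at the start; they roll out once the cup is tipped to about level and beyond. Origin: its centre.
- bowl: Open white ceramic bowl, 150 mm across the rim, 55 mm tall, wall 5 mm, about 0.45 kg, loose on the ledge. Origin: centre of its underside, z up.
- bottle: Opaque white plastic vinegar-essence bottle, upright, fixed in a screwed-down steel holder (holder flange 100 mm across, 3 mm thick), so it can neither move nor turn: body 72 mm across up to 85 mm high, then a shoulder that narrows to a neck 25 mm across from 103 mm high, mouth at 140 mm. Cup, bowl and bottle change places from run to run. Origin: centre of its underside, z up.
- bottle_mouth (a point): Centre of the bottle's mouth, on its axis, 140 mm above the ledge.
- cap: Black round ribbed safety cap on the bottle, a separate loose part: 46 mm across, 32 mm tall, 25 g. Origin: centre of its lower edge, z up; closed, that edge is 118.5 mm and the cap's top 150.5 mm above the ledge. Any grip yaw will do. Bayonet lock: closed, it turns only a few degrees and cannot be lifted off.
- cap_top (a point): Centre of the cap's top. A spring pushes the cap up with about 5 N, rising to 11 N fully down (6.5 mm). Pressed down 4 mm or more it can be turned anticlockwise as seen from above; after 50 degrees it is free and lifts straight off. A quarter turn is best (it meets a stop at about 130 degrees).
- pots: Bystander: stack of three white ceramic spice pots with terracotta lids, 65 mm across, 150 mm tall, one snug loose tower. Origin: centre of its underside.
- plate: Bystander: white melamine plate, 160 mm across, 18 mm tall. Origin: centre of its underside.
- diffuser: Bystander: flat aluminium heat diffuser, disc 170 mm across and 6 mm thick with a flat handle 18 mm wide that reaches 180 mm from the centre along its +x. Origin: centre of the disc's underside.
- teaspoon: Bystander: steel teaspoon 140 mm long, lying along its own x. Origin: its underside.
There are look-alikes about, which are no part of the job. Of the things like the cup, leave any that is blue; of the rest the larger one is meant.

How it is judged:
By the outcome, as a careful person would: the job done as asked, in the order asked, and still so for the second after the job is handed in, while the arm keeps its last pose, push and grip.
It also fails if it takes over 72 s, if anything falls off the work surface, if the arm or the gripper's body presses on something with over 40 N, if the wrist force passes 120 N, or if a joint passes its speed limit or range.

## Working session

There is one attempt and no reset: what is moved stays moved. The work goes in short steps, Python scripts to look and compute and a tool call to move; the robot and the scene stay as the last step left them, time stands still between calls to the robot, and variables do not carry over. Pictures are saved under pics/ and viewed, and the job is handed in when it is done.

Besides the shell and the picture viewer there is one more tool, called after "Emit:" by a JSON object that holds its "fn" and its "kwargs", one argument or row to a line. step_arm: Moves the arm, as the interface text tells. Its arguments: {"type":"object","properties":{"commands":{"type":"array","items":{"type":"array","items":{"type":"number"}}},"squeeze":{"type":"number"}},"required":["commands"]}

```bash
mkdir -p pics; python3 - <<'E'
from workcell import sense, eyes
import cv2
s=sense(); print({k:s[k] for k in ('time','position','eef_rot','force','opening')})
for n in('scene','side'):
    p,d=eyes.capture(n); cv2.imwrite(f'pics/{n}0.png',p[:,:,::-1]); i=eyes.camera_info(n); print(n,i)
print(eyes.camera_info('wrist'))
E
```

```text
{'time': 0.0, 'position': array([ 0.30841672, -0.65559824,  0.217776  ]), 'eef_rot': array([-1.38505739,  0.88049053, -0.87819066]), 'force': array([ 0.64596245,  0.67265546, -0.16052862]), 'opening': 0.09297676344450764}
scene {'intrinsics': array([[428.63501904,   0.        , 320.33602255],
       [  0.        , 428.63501904, 203.44079568],
       [  0.        ,   0.        ,   1.        ]]), 'dist': array([-0.01314054,  0.        ,  0.        ,  0.        ,  0.        ]), 'eye': array([1.16488708, 0.30175922, 1.10270053]), 'orientation': array([-1.46645821, -2.33433366,  0.68559098])}
side {'intrinsics': array([[515.25907033,   0.        , 318.93947141],
       [  0.        , 515.25907033, 202.09259065],
       [  0.        ,   0.        ,   1.        ]]), 'dist': array([-0.1243606,  0.       ,  0.       ,  0.       ,  0.       ]), 'eye': array([0.36442685, 1.10156463, 1.28818776]), 'orientation': array([-0.25808367,  2.83929089, -1.13502798])}
{'intrinsics': array([[359.78920187,   0.        , 317.37967504],
       [  0.        , 359.78920187, 200.03048189],
       [  0.        ,   0.        ,   1.        ]]), 'dist': array([-0.03812406,  0.        ,  0.        ,  0.        ,  0.        ]), 'T_tool_cam': array([[ 9.99999910e-01,  2.47028764e-04,  3.46108992e-04,
         6.75273102e-04],
       [-2.66965556e-04, -2.68811422e-01,  9.63192789e-01,
        -1.65483950e-01],
       [ 3.30974374e-04, -9.63192794e-01, -2.68811332e-01,
         7.48186904e-02],
       [ 0.00000000e+00,  0.00000000e+00,  0.00000000e+00,
         1.00000000e+00]])}
```

View pics/scene0.png

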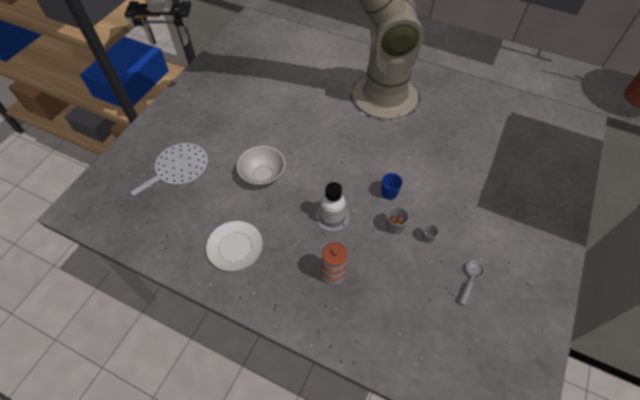

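View pics/side0.png

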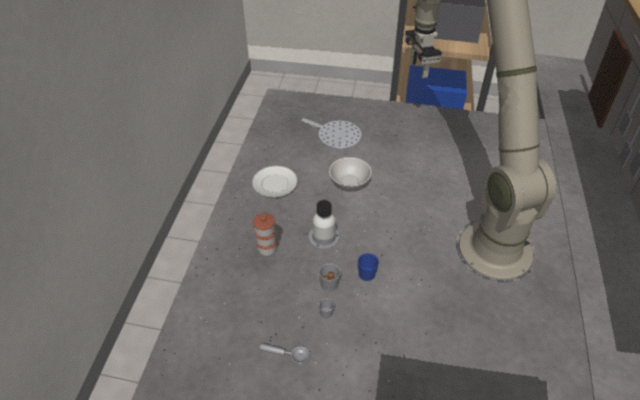

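Candidates for the cup in the scene picture: a blue one at (391,186), a steel one with brown nutmegs at (397,220) and a small steel one at (430,233). Blue is excluded, and the larger of the rest, which also holds the nutmegs, is the one at (397,220). I'll confirm that in a crop and measure everything.

```bash
cat > h.py <<'E'
import numpy as np, cv2
from scipy.spatial.transform import Rotation as R
from workcell import sense, eyes
def cam(n):
    i=eyes.camera_info(n)
    K=i['intrinsics'];D=i['dist']
    if 'eye' in i:
        T=np.eye(4);T[:3,:3]=R.from_rotvec(i['orientation']).as_matrix();T[:3,3]=i['eye']
    else:
        s=sense();W=np.eye(4);W[:3,:3]=R.from_rotvec(s['eef_rot']).as_matrix();W[:3,3]=s['position'];T=W@i['T_tool_cam']
    return K,D,T
def cloud(n,d,T=None):
    K,D,T0=cam(n); T=T0 if T is None else T
    v,u=np.mgrid[0:400,0:640]
    p=cv2.undistortPoints(np.stack([u,v],-1).reshape(-1,1,2).astype(np.float64),K,D).reshape(400,640,2)
    P=np.dstack([p*d[...,None],d])
    W=P@T[:3,:3].T+T[:3,3]; W[d==0]=np.nan
    return W
def ray(n,px,z,T=None):
    K,D,T0=cam(n); T=T0 if T is None else T
    p=cv2.undistortPoints(np.array([[px]],float),K,D)[0,0]
    r=T[:3,:3]@np.array([p[0],p[1],1]); o=T[:3,3]
    return o+r*(z-o[2])/r[2]
def proj(n,X):
    K,D,T=cam(n); Ti=np.linalg.inv(T)
    return cv2.projectPoints((np.atleast_2d(X)@Ti[:3,:3].T+Ti[:3,3]),np.zeros(3),np.zeros(3),K,D)[0][:,0]
def circ(P):
    A=np.c_[2*P[:,:2],np.ones(len(P))];b=(P[:,:2]**2).sum(1)
    x=np.linalg.lstsq(A,b,rcond=None)[0];return x[:2],np.sqrt(x[2]+x[0]**2+x[1]**2)
E
python3 - <<'E'
from h import *
s=sense();print(R.from_rotvec(s['eef_rot']).as_matrix().round(3))
print(proj('scene',[[0,0,0],s['position']]),proj('side',[[0,0,0]]))
for n in('scene','side'):
    p,d=eyes.capture(n); W=cloud(n,d)
    np.savez(f'{n}.npz',p=p,d=d,W=W)
    for l in('cup','bowl','bottle','cap','pots','plate','diffuser','teaspoon'):
        for m in eyes.masks_of(n,l):
            if m['score']<.3: continue
            r=m['region']; Q=W[r];Q=Q[~np.isnan(Q[:,0])]
            lo=np.percentile(Q,2,axis=0);hi=np.percentile(Q,98,axis=0)
            print(n,l,round(m['score'],2),np.round(m['centre']),r.sum(),'lo',lo.round(3),'hi',hi.round(3))
    for l in('cup','bowl','cap_top','bottle_mouth','bottle','cap'):
        for m in eyes.mark_of(n,l):
            z={'cap_top':.1505,'bottle_mouth':.14,'cap':.1185}.get(l,0)
            print('mark',n,l,round(m['score'],2),np.round(m['centre'],1),ray(n,m['centre'],z).round(4))
p=np.load('scene.npz')['p'][150:270,300:480]
q=np.load('side.npz')['p'][220:340,270:450]
cv2.imwrite('pics/crop.png',cv2.resize(np.hstack([p,q]),(800,267),interpolation=2)[:,:,::-1])
E
```

```text
[[ 0.426 -0.001  0.905]
 [-0.905  0.001  0.426]
 [-0.001 -1.    -0.   ]]
[[384.27392136  94.97120941]
 [169.13762072  43.17355823]] [[494.82579366 248.78840753]]
scene cup 0.87 [394. 187.] 465 lo [0.369 0.142 0.001] hi [0.429 0.198 0.064]
scene cup 0.75 [396. 217.] 429 lo [0.475 0.199 0.   ] hi [0.536 0.255 0.066]
scene cup 0.63 [430. 233.] 260 lo [ 0.473  0.307 -0.001] hi [0.518 0.35  0.045]
scene bowl 0.98 [263. 163.] 1490 lo [ 0.439 -0.288  0.003] hi [ 0.574 -0.155  0.056]
scene bowl 0.64 [335. 216.] 848 lo [ 0.535  0.003 -0.001] hi [0.598 0.091 0.1  ]
scene bottle 0.89 [334. 216.] 909 lo [ 0.528 -0.001 -0.002] hi [0.599 0.091 0.101]
scene cap 0.83 [331. 191.] 255 lo [0.536 0.028 0.125] hi [0.577 0.068 0.153]
scene pots 0.68 [332. 263.] 925 lo [0.695 0.099 0.01 ] hi [0.754 0.159 0.149]
scene pots 0.34 [329. 216.] 924 lo [ 0.526 -0.001 -0.002] hi [0.599 0.091 0.103]
scene plate 0.78 [234. 249.] 2159 lo [ 0.698 -0.233  0.001] hi [ 0.839 -0.091  0.019]
scene diffuser 0.82 [180. 163.] 1932 lo [ 0.506 -0.556 -0.001] hi [ 0.726 -0.402  0.01 ]
mark scene cup 0.77 [389.4 196.6] [0.411  0.
[... 1374 characters left out ...]
001] hi [ 0.724 -0.399  0.013]
side teaspoon 0.88 [294. 350.] 510 lo [ 0.517  0.45  -0.002] hi [0.649 0.496 0.022]
mark side cup 0.65 [328.  285.4] [0.5053 0.2309 0.    ]
mark side cup 0.61 [366.9 274.6] [0.3951 0.1709 0.    ]
mark side cup 0.5 [327.5 315.5] [0.4889 0.3338 0.    ]
mark side bowl 0.69 [348.5 180. ] [ 0.5103 -0.2305  0.    ]
mark side cap_top 0.69 [326.6 206.8] [0.5417 0.0524 0.1505]
mark side cap_top 0.34 [324.8 280.4] [0.5    0.3183 0.1505]
mark side bottle_mouth 0.57 [325.3 206.6] [0.5473 0.0426 0.14  ]
mark side bottle 0.91 [325.8 234.3] [0.5465 0.035  0.    ]
mark side bottle 0.37 [330.4 273. ] [0.5058 0.1846 0.    ]
mark side cap 0.58 [325.5 280.1] [0.5021 0.295  0.1185]
```

View pics/crop.png

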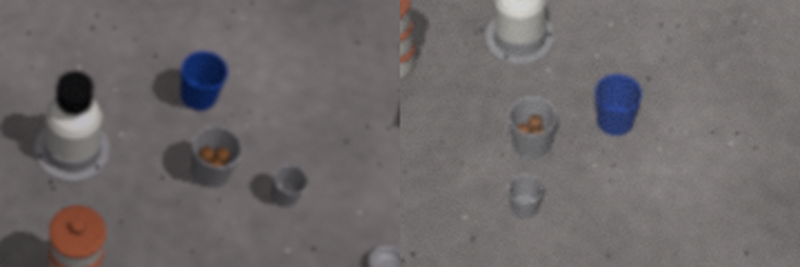

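The crop confirms it: the brown contents are in the larger steel cup at scene (397,220). Next I fit precise centres.

```bash
python3 - <<'E'
from h import *
s=np.load('scene.npz');t=np.load('side.npz')
W=np.concatenate([s['W'].reshape(-1,3),t['W'].reshape(-1,3)]);src=np.r_[np.zeros(256000),np.ones(256000)]
def fit(c,rad,zlo,zhi,r0,name):
    c=np.array(c,float)
    for k in (None,0,1):
        cc=c.copy()
        for it in range(8):
            q=np.linalg.norm(W[:,:2]-cc,axis=1)
            m=(W[:,2]>zlo)&(W[:,2]<zhi)&(abs(q-r0)<rad)
            if k is not None: m&=src==k
            P=W[m]; 
            if len(P)<6: break
            from scipy.optimize import least_squares
            f=least_squares(lambda x:np.hypot(*(P[:,:2]-x).T)-r0,cc,loss='soft_l1',f_scale=.002); cc=f.x
        print(name,k,m.sum(),cc.round(4),'rms',np.sqrt((f.fun**2).mean()).round(4))
fit([.506,.227],.012,.045,.067,.0305,'cup')
fit([.506,-.222],.01,.045,.06,.073,'bowl')
fit([.555,.048],.006,.122,.145,.023,'cap')
fit([.555,.048],.01,.02,.08,.036,'body')
m=(np.linalg.norm(W[:,:2]-[.555,.048],axis=1)<.016)&(W[:,2]>.14);print('captop z',np.median(W[m],axis=0))
E
```

```text
cup None 371 [0.5052 0.2266] rms 0.0018
cup 0 182 [0.5058 0.2265] rms 0.0014
cup 1 189 [0.5042 0.2266] rms 0.0019
bowl None 600 [ 0.5083 -0.2176] rms 0.0037
bowl 0 352 [ 0.5092 -0.2183] rms 0.0036
bowl 1 251 [ 0.5069 -0.2167] rms 0.0038
cap None 162 [0.5533 0.0465] rms 0.0016
cap 0 85 [0.5532 0.0464] rms 0.001
cap 1 77 [0.5534 0.0466] rms 0.0021
body None 598 [0.5531 0.0467] rms 0.0019
body 0 295 [0.5533 0.0466] rms 0.0015
body 1 303 [0.553  0.0467] rms 0.0023
captop z [0.55517153 0.04803024 0.14996851]
```

Emit:
{"fn": "step_arm", "kwargs": {
  "commands": [
    [1, -0.028, -0.012, 0.0215, 0, 0, 0],
    [1, -0.028, -0.012, 0.0215, 0, 0, 0],
    [1, -0.028, -0.012, 0.0215, 0, 0, 0],
    [1, -0.028, -0.012, 0.0215, 0, 0, 0],
    [1, -0.028, -0.012, 0.0215, 0, 0, 0],
    [1, -0.028, -0.012, 0.0215, 0, 0, 0],
    [1, -0.028, -0.012, 0.0215, 0, 0, 0],
    [1, -0.028, -0.012, 0.0215, 0, 0, 0]
  ]
}}

```text
time: 2.27
position: [0.369, -0.3784, 0.3153]
eef_rot: [-1.386, 0.879, -0.88]
force: [0.5, -0.2, 0.9]
opening: 0.0929
```

```bash
cat > log.py <<'E'
from h import *
import json,sys
s=sense()
json.dump({k:np.array(s[k]).tolist() for k in s},open('data.jsonl','a'));open('data.jsonl','a').write('\n')
M=R.from_rotvec(s['eef_rot']).as_matrix()
print('t',round(s['time'],2),'q',np.round(s['joint_positions'],3),'p',s['position'].round(4),'F',np.round(s['force'],1),'op',round(s['opening'],4));print(M.round(3))
E
python3 log.py
```

```text
t 2.27 q [ 0.728  0.257 -0.047  1.927  0.015  0.958 -0.457] p [ 0.369  -0.3784  0.3153] F [ 0.5 -0.2  0.9] op 0.0929
[[ 0.426  0.     0.905]
 [-0.905 -0.     0.426]
 [ 0.    -1.     0.   ]]
```

Emit:
{"fn": "step_arm", "kwargs": {
  "commands": [
    [1, -0.028, 0, 0.0215, 5, 0, 0],
    [1, -0.028, 0, 0.0215, 5, 0, 0],
    [1, -0.028, 0, 0.0215, 5, 0, 0],
    [1, -0.028, 0, 0.0215, 5, 0, 0]
  ]
}}

```text
time: 2.6
position: [0.3984, -0.241, 0.3263]
eef_rot: [-1.08, 0.684, -0.983]
force: [-0.5, 0.1, -0.4]
opening: 0.0931
```

```bash
python3 log.py
```

```text
t 2.6 q [ 0.813  0.112 -0.186  2.149 -0.426  0.753 -0.207] p [ 0.3984 -0.241   0.3263] F [-0.5  0.1 -0.4] op 0.0931
[[ 0.426  0.313  0.849]
 [-0.905  0.146  0.4  ]
 [ 0.001 -0.938  0.345]]
```

Emit:
{"fn": "step_arm", "kwargs": {
  "commands": [
    [1, 0, 0, 0, 0, 0, 6],
    [1, 0, 0, 0, 0, 0, 6],
    [1, 0, 0, 0, 0, 0, 6],
    [1, 0, 0, 0, 0, 0, 6]
  ]
}}

```text
time: 2.93
position: [0.3979, -0.243, 0.327]
eef_rot: [-0.888, 0.871, -0.618]
force: [0.2, 0.6, -0.7]
opening: 0.0927
```

```bash
python3 log.py
```

```text
t 2.93 q [ 0.878  0.326 -0.169  1.927 -0.447  1.204 -0.116] p [ 0.3979 -0.243   0.327 ] F [ 0.2  0.6 -0.7] op 0.0927
[[ 0.516  0.109  0.85 ]
 [-0.766  0.503  0.4  ]
 [-0.384 -0.857  0.343]]
```

```bash
cat > kin.py <<'E'
from h import *
import json
from scipy.optimize import least_squares
def fk(q,p):
    h,L1,a,L2,b,Lt,y0,e,o7=p
    def T(r=None,t=(0,0,0)):
        M=np.eye(4)
        if r: M[:3,:3]=R.from_euler(*r).as_matrix()
        M[:3,3]=t; return M
    M=T(('z',y0+SG[0]*q[0]),(0,0,h))@T(('y',q[1]))@T(('z',SG[1]*q[2]),(0,0,L1))@T(t=(a,0,0))@T(('y',q[3]))@T(t=(e,0,L2))@T(('z',SG[2]*q[4]))@T(('y',q[5]))@T(t=(b,0,Lt))@T(('z',SG[3]*q[6]+o7))
    return M
# tool y = chain z ; permute
C=np.array([[1,0,0],[0,0,-1],[0,1,0]]) # columns: tool x=x, tool y=chain z, tool z=-y
def pose(q,p):
    M=fk(q,p); return M[:3,3],M[:3,:3]@np.array([[1,0,0],[0,0,-1],[0,1,0]]).astype(float)
SG=[-1,1,1,1]
E
python3 - <<'E'
import kin;from kin import *
D=[json.loads(l) for l in open('data.jsonl')]
D.append(dict(joint_positions=[1.054,.599,-.003,1.599,.002,.943,-.08],position=[0.30841672,-0.65559824,0.217776],eef_rot=[-1.38505739,0.88049053,-0.87819066]))
import itertools
for sg in itertools.product([1,-1],repeat=4):
    kin.SG=list(sg)
    def f(p):
        o=[]
        for d in D:
            x,M=pose(d['joint_positions'],p); o+=list((x-d['position'])*3)+list((R.from_rotvec(d['eef_rot']).as_matrix()-M).ravel())
        return np.r_[o,1e-3*np.array(p)[[2,4,7]]]
    best=min((least_squares(f,[.33,.4,0,.4,0,.3,y,0,o]) for y in(-2,0,2) for o in (0,1.57,3.14,-1.57)),key=lambda r:r.cost)
    print(sg,best.cost,best.x.round(3))
E
```

```text
(1, 1, 1, 1) 1.081391568847627 [ 1.856 -0.546  0.448  0.301  0.478  0.098  1.334  0.839  0.446]
(1, 1, 1, -1) 1.4167671942592077 [ 1.845 -0.543  0.447  0.296  0.477  0.098  1.335  0.833  0.015]
(1, 1, -1, 1) 0.8909742128950532 [-0.275  0.935 -0.067  0.254  0.204  0.535 -1.893 -0.421  3.237]
(1, 1, -1, -1) 0.9741317044167321 [-0.248  0.923 -0.062  0.266  0.204  0.53  -1.885 -0.406  2.808]
(1, -1, 1, 1) 0.834192867335827 [-1.131 -0.219  0.331 -1.412  0.292 -0.016  1.251 -1.066  0.549]
(1, -1, 1, -1) 1.2090670902015068 [-1.127 -0.219  0.33  -1.41   0.292 -0.016  1.252 -1.062  0.122]
(1, -1, -1, 1) 0.42687541158289616 [ 1.076  0.609  0.028  0.971  0.118  0.315 -1.949  0.579  3.371]
(1, -1, -1, -1) 0.5667067240501016 [ 1.055  0.605  0.03   0.957  0.116  0.31  -1.941  0.564  2.947]
(-1, 1, 1, 1) 0.8413795935569527 [ 1.198 -0.488  0.421 -0.131  0.385  0.047 -3.079  0.472  0.577]
(-1, 1, 1, -1) 0.7046926267729121 [ 1.191 -0.487  0.42  -0.135  0.384  0.046 -3.077  0.469  0.143]
(-1, 1, -1, 1) 0.5367522132597452 [ 0.637  0.772 -0.028  0.682  0.113  0.529 -0.012  0.193  3.367]
(-1, 1, -1, -1) 0.15223580728140276 [ 0.646  0.768 -0.026  0.686  0.112  0.526 -0.007  0.2   -3.335]
(-1, -1, 1, 1) 0.8355092833325272 [-0.596 -0.314  0.35  -1.177  0.22  -0.079  3.099 -0.62   0.662]
(-1, -1, 1, -1) 0.7472363047003633 [-0.585 -0.316  0.35  -1.171  0.219 -0.079  3.101 -0.612  6.508]
(-1, -1, -1, 1) 0.3419003944765097 [ 0.288  0.662 -0.008  0.442 -0.024  0.325 -0.091  0.043 -2.801]
(-1, -1, -1, -1) 0.004907018890829209 [ 0.248  0.664 -0.009  0.419 -0.027  0.323 -0.084  0.016 -3.221]
```

```bash
python3 - <<'E'
import kin;from kin import *
D=[json.loads(l) for l in open('data.jsonl')]
D.append(dict(joint_positions=[1.054,.599,-.003,1.599,.002,.943,-.08],position=[0.30841672,-0.65559824,0.217776],eef_rot=[-1.38505739,0.88049053,-0.87819066]))
kin.SG=[-1]*4
def f(p,raw=0):
        o=[]
        for d in D:
            q=np.array(d['joint_positions'])
            x,M=pose(q+np.r_[0,p[9:14],0],p); o.append(np.r_[(x-d['position'])*3,(R.from_matrix(M.T@R.from_rotvec(d['eef_rot']).as_matrix())).as_rotvec()])
        if raw: return np.array(o).round(4)
        return np.r_[np.ravel(o),1e-3*np.array(p)[[2,4,7]],1e-2*p[9:]]
p0=[ 0.248 , 0.664 ,-0.009 , 0.419, -0.027 , 0.323, -0.084 , 0.016 ,-3.221]+[0]*5
r=least_squares(f,p0);print(r.cost,r.x.round(3));print(f(r.x,1))
r=least_squares(lambda p:f(np.r_[p,np.zeros(5)]),p0[:9]);print(r.cost,r.x.round(3));print(f(np.r_[r.x,np.zeros(5)],1))
E
```

```text
Traceback (most recent call last):
  File "kin.py", line 15, in pose
    M=fk(q,p); return M[:3,3],M[:3,:3]@np.array([[1,0,0],[0,0,-1],[0,1,0]]).astype(float)
  File "kin.py", line 5, in fk
    h,L1,a,L2,b,Lt,y0,e,o7=p
    ^^^^^^^^^^^^^^^^^^^^^^
ValueError: too many values to unpack (expected 9)
```

```bash
sed -i 's/o7=p$/o7=p[:9]/' kin.py; cat > fit.py <<'E'
import kin;from kin import *
D=[json.loads(l) for l in open('data.jsonl')]
D.append(dict(joint_positions=[1.054,.599,-.003,1.599,.002,.943,-.08],position=[0.30841672,-0.65559824,0.217776],eef_rot=[-1.38505739,0.88049053,-0.87819066]))
def f(p,raw=0):
        o=[]
        for d in D:
            q=np.array(d['joint_positions'])
            x,M=pose(q+np.r_[0,p[9:14],0],p); o.append(np.r_[(x-d['position'])*3,(R.from_matrix(M.T@R.from_rotvec(d['eef_rot']).as_matrix())).as_rotvec()])
        if raw: return np.array(o).round(4)
        return np.r_[np.ravel(o),1e-3*np.array(p)[[2,4,7]],1e-2*p[9:]]
E
python3 - <<'E'
from fit import *
import itertools
p0=[ 0.248 , 0.664 ,-0.009 , 0.419, -0.027 , 0.323, -0.084 , 0.016 ,-3.221]+[0]*5
for sg in itertools.product([1,-1],repeat=3):
  kin.SG=[-1]+list(sg)
  r=least_squares(f,p0);print(sg,r.cost,r.x.round(3))
  if r.cost<.004:print(f(r.x,1))
E
```

```text
(1, 1, 1) 0.10024443824644243 [ 0.411  0.144 -0.839 -0.023 -0.034  0.368 -0.546 -0.555 -2.79   1.302
 -0.641  0.707 -0.779 -2.1  ]
(1, 1, -1) 0.004735707584883054 [ 0.142 -0.535 -0.406 -0.367 -0.012  0.318  0.207  0.062 -3.177  2.486
  0.281  0.635  0.041 -3.117]
(1, -1, 1) 0.10034886429457762 [ 0.411  0.147 -0.839  0.024 -0.034  0.369 -0.544  0.555 -2.791  1.299
 -0.64  -2.43  -0.778  1.041]
(1, -1, -1) 0.0045419455789554065 [ 0.141 -0.532 -0.41   0.367 -0.012  0.319  0.209 -0.065 -3.175  2.479
  0.282 -2.497  0.043  0.022]
(-1, 1, 1) 0.21641227202519062 [ 1.38  -0.244 -0.564  1.222 -0.089  0.407 -0.005 -0.393 -3.374  1.997
 -0.088 -0.998  0.785 -0.962]
(-1, 1, -1) 0.028466502080745807 [ 0.884 -0.448 -0.454 -0.46  -0.029  0.405  0.004 -0.756 -3.204  2.304
 -0.007  0.32   0.09  -2.59 ]
(-1, -1, 1) 0.10016120405800702 [ 0.412 -0.14   0.84   0.023 -0.033  0.368 -0.55   0.554 -2.79  -1.833
 -0.642  0.701 -0.779  1.039]
(-1, -1, -1) 0.0010103869837127532 [ 0.257  0.635 -0.165  0.417 -0.02   0.349 -0.114 -0.033 -3.146  0.243
 -0.083 -0.191  0.084 -0.042]
[[ 0.0091  0.0223 -0.0039  0.0159  0.0109  0.0024]
 [ 0.0126  0.0087  0.007   0.0018  0.0013  0.0019]
 [-0.0071 -0.0073 -0.0052 -0.0135 -0.0104  0.0057]
 [-0.0125 -0.0104  0.0021  0.0028 -0.0018 -0.0037]]
```

Emit:
{"fn": "step_arm", "kwargs": {
  "commands": [
    [1, 0, 0, 0, 0, 0, 0],
    [1, 0, 0, 0, 0, 0, 0],
    [1, 0, 0, 0, 0, 0, 0]
  ]
}}

```text
time: 3.18
position: [0.3978, -0.2422, 0.3256]
eef_rot: [-0.891, 0.871, -0.621]
force: [0.4, -0.0, 0.7]
opening: 0.0929
```

```bash
python3 log.py; tail -n1 data.jsonl | cut -c1-600;  head -n1 data.jsonl | cut -c1-600
```

```text
t 3.18 q [ 0.877  0.324 -0.17   1.932 -0.447  1.197 -0.117] p [ 0.3978 -0.2422  0.3256] F [ 0.4 -0.   0.7] op 0.0929
[[ 0.515  0.11   0.85 ]
 [-0.768  0.5    0.4  ]
 [-0.381 -0.859  0.342]]
{"time": 3.1833, "joint_positions": [0.8769424989982257, 0.3243566602312817, -0.16998793394504402, 1.9319546212213774, -0.4470153749353472, 1.1967432199055694, -0.11717299602278738], "qd": [-0.006842940204921738, -0.025536212492483785, -0.001881731134136232, 0.009339932412194643, 0.0002706051539910539, 0.005420956886872383, 0.0027269515310565894], "effort": [0.33355794847011566, -49.6575129032135, -0.9989677369594574, -23.72323751449585, -1.5117698907852173, 1.4072587341070175, 0.030124301556497812], "position": [0.3978030265987208, -0.24221890570013652, 0.3256146999064362], "eef_rot": [-0.890
{"time": 2.2667, "joint_positions": [0.7276499498676607, 0.25712289189904336, -0.047033771401400824, 1.92654116965192, 0.014756921923279768, 0.9577632835618879, -0.45738015280364347], "qd": [-0.567784475535768, -0.4567528106178783, -0.1590000652577276, 0.27220486528224286, 0.02404616661282803, 0.17666136365720225, -0.7251398317249421], "effort": [6.2502747774124146, -45.73724985122681, 1.8718038126826286, -25.34651756286621, 0.010756656993180513, -0.23656208999454975, 1.2871672958135605], "position": [0.36898217123514554, -0.3784133753146775, 0.3153403032826732], "eef_rot": [-1.385893291090990
```

Emit:
{"fn": "step_arm", "kwargs": {
  "commands": [
    [1, 0, 0, 0, 0, 0, 7],
    [1, 0, 0, 0, 0, 0, 7],
    [1, 0, 0, 0, 0, 0, 7],
    [1, 0, 0, 0, 0, 0, 7],
    [1, 0, 0, 0, 0, 0, 0],
    [1, 0, 0, 0, 0, 0, 0],
    [1, 0, 0, 0, 0, 0, 0]
  ]
}}

```text
time: 3.77
position: [0.3978, -0.2419, 0.3265]
eef_rot: [-0.644, 1.041, -0.198]
force: [-0.7, 0.1, 0.6]
opening: 0.0929
```

```bash
python3 log.py
```

```text
t 3.77 q [ 0.898  0.586 -0.197  1.731 -0.448  1.621 -0.103] p [ 0.3978 -0.2419  0.3265] F [-0.7  0.1  0.6] op 0.0929
[[ 0.507 -0.143  0.85 ]
 [-0.445  0.801  0.401]
 [-0.738 -0.582  0.342]]
```

Emit:
{"fn": "step_arm", "kwargs": {
  "commands": [
    [1, 0, 0, 0, -7, 0, 0],
    [1, 0, 0, 0, -7, 0, 0],
    [1, 0, 0, 0, -7, 0, 0],
    [1, 0, 0, 0, -7, 0, 0],
    [1, 0, 0, 0, 0, 0, 0],
    [1, 0, 0, 0, 0, 0, 0]
  ]
}}

```text
time: 4.27
position: [0.3988, -0.2404, 0.3278]
eef_rot: [-1.085, 1.091, 0.064]
force: [0.4, 0.7, 0.4]
opening: 0.0931
```

```bash
python3 log.py
```

```text
t 4.27 q [ 0.667  0.59  -0.197  1.626 -0.127  1.73  -0.244] p [ 0.3988 -0.2404  0.3278] F [0.4 0.7 0.4] op 0.0931
[[ 0.512 -0.525  0.68 ]
 [-0.442  0.517  0.733]
 [-0.737 -0.676  0.032]]
```

```bash
python3 - <<'E'
from fit import *
import itertools
D[:]=D[2:] if 0 else D
rng=np.random.default_rng(0)
def run(SGs,n=6):
  kin.SG=SGs
  best=None
  for k in range(n):
    p0=np.r_[.25+.1*rng.normal(),.5+.2*rng.normal(),0,.45+.1*rng.normal(),0,.3,rng.uniform(-1,1),0,rng.uniform(-3,3),np.zeros(5)]
    g=lambda p:f(np.r_[p,np.zeros(5)])
    r=least_squares(g,p0[:9],loss='soft_l1',f_scale=.05)
    if best is None or r.cost<best.cost:best=r
  return best
for sg in itertools.product([1,-1],repeat=4):
  r=run(list(sg));print(sg,r.cost.round(5),r.x.round(3))
  if r.cost<.05:print(f(np.r_[r.x,np.zeros(5)],1))
E
```

```text
(1, 1, 1, 1) 0.42423 [ 0.726  0.168  0.105 -0.08   0.082  0.013  1.805  0.758  0.888]
(1, 1, 1, -1) 0.4494 [-0.663 -0.15   0.298 -0.457  0.122 -0.02  -1.424 -1.131  3.104]
(1, 1, -1, 1) 0.22015 [-0.326 -0.038  0.324 -0.261  0.152  0.071 -1.46  -0.83  -2.943]
(1, 1, -1, -1) 0.20716 [-0.284 -0.064  0.334 -0.237  0.158  0.046 -1.431 -0.799 -3.216]
(1, -1, 1, 1) 0.34052 [ 1.262 -0.173  0.369  0.707  0.158 -0.04  -1.679  0.386 -2.543]
(1, -1, 1, -1) 0.36771 [ 1.263 -0.173  0.369  0.708  0.157 -0.041 -1.679  0.387  3.242]
(1, -1, -1, 1) 0.13493 [ 1.117 -0.089  0.356  0.703  0.199 -0.068 -1.683  0.352  3.468]
(1, -1, -1, -1) 0.14644 [ 1.097 -0.103  0.361  0.685  0.198 -0.076 -1.672  0.33   3.176]
(-1, 1, 1, 1) 0.42539 [-0.285 -0.005 -0.31   0.125 -0.196 -0.076  0.169 -0.755  3.467]
(-1, 1, 1, -1) 0.40204 [-3.010e-01 -2.000e-03 -3.210e-01  1.200e-01 -2.020e-01 -7.400e-02
  1.650e-01 -7.680e-01 -3.078e+00]
(-1, 1, -1, 1) 0.11085 [ 1.890e-01  8.650e-01 -6.000e-02  4.290e-01 -2.000e-03  4.600e-01
  6.400e-02  2.500e-02 -3.029e+00]
(-1, 1, -1, -1) 0.07879 [ 1.84e-01  8.65e-01 -5.90e-02  4.24e-01 -2.00e-03  4.61e-01  6.00e-02
  1.90e-02 -3.40e+00]
(-1, -1, 1, 1) 0.33202 [ 1.832  0.509  0.022  1.489  0.058  0.062 -0.11   1.301 -2.748]
(-1, -1, 1, -1) 0.30205 [ 1.816  0.51   0.019  1.481  0.056  0.064 -0.104  1.286 -3.232]
(-1, -1, -1, 1) 0.05939 [ 0.168  0.665 -0.026  0.379 -0.02   0.337 -0.084 -0.067  3.346]
(-1, -1, -1, -1) 0.01043 [ 0.159  0.665 -0.027  0.373 -0.02   0.337 -0.082 -0.074 -3.211]
[[-0.0115  0.0617  0.0075  0.     -0.0126  0.    ]
 [ 0.0131  0.024   0.0045  0.0011 -0.0076  0.0282]
 [ 0.0283  0.0064 -0.0051 -0.0304 -0.001   0.0291]
 [ 0.0288  0.0059 -0.0049 -0.0302 -0.0011  0.029 ]
 [ 0.0441 -0.0219 -0.0129 -0.0594  0.0216  0.0301]
 [ 0.0005  0.0189 -0.0148 -0.0601  0.0139  0.0047]
 [-0.0133  0.0122  0.0283 -0.0003 -0.012   0.0021]]
```

```bash
cat > kin.py <<'E'
from h import *
import json
from scipy.optimize import least_squares
SG=[-1,-1,-1,-1]
def T(r=None,t=(0,0,0)):
        M=np.eye(4)
        if r: M[:3,:3]=R.from_euler(*r).as_matrix()
        M[:3,3]=t; return M
def fk(q,p):
    h,L1,a,L2,b,Lt,y0,e,o7,d0,d1,d2,d3,s0,z3=p
    return T(('z',y0+SG[0]*q[0]),(0,0,h))@T(('y',q[1]),(s0,d0,0))@T(('z',SG[1]*q[2]),(a,d1,L1))@T(('y',q[3]))@T(('z',SG[2]*q[4]),(e,d2,L2))@T(('y',q[5]))@T(('z',SG[3]*q[6]+o7),(b,d3,Lt))
def pose(q,p):
    M=fk(q,p); return M[:3,3],M[:3,:3]@np.array([[1,0,0],[0,0,-1],[0,1,0]]).astype(float)
E
cat > fit.py <<'E'
import kin;from kin import *
D=[json.loads(l) for l in open('data.jsonl')]
D.append(dict(joint_positions=[1.054,.599,-.003,1.599,.002,.943,-.08],position=[0.30841672,-0.65559824,0.217776],eef_rot=[-1.38505739,0.88049053,-0.87819066]))
def f(p,raw=0):
        o=[]
        for d in D:
            x,M=pose(d['joint_positions'],p); o.append(np.r_[(x-d['position'])*3,(R.from_matrix(M.T@R.from_rotvec(d['eef_rot']).as_matrix())).as_rotvec()])
        if raw: return np.array(o).round(4)
        return np.r_[np.ravel(o),2e-3*np.array(p)[[2,4,7,9,10,11,12,13,14]]]
def run(): return least_squares(f,[.2,.665,0,.4,0,.33,0,0,-3.14]+[0]*6)
E
python3 - <<'E'
from fit import *
r=run()
print(r.cost,r.x.round(3));print(f(r.x,1))
E
```

```text
3.7696163112981593e-06 [ 2.870e-01  6.460e-01  3.000e-03  4.450e-01  2.000e-03  3.390e-01
 -0.000e+00  1.000e-03 -3.142e+00 -1.500e-02 -1.500e-02 -2.700e-02
 -0.000e+00 -3.000e-03  0.000e+00]
[[-0.0004 -0.0005 -0.0006  0.     -0.0001  0.    ]
 [ 0.0004  0.0004  0.0001  0.     -0.0001  0.0001]
 [ 0.     -0.      0.0003 -0.0001 -0.0001  0.0001]
 [-0.      0.      0.0003 -0.0001 -0.0001  0.0001]
 [-0.0006  0.     -0.0004 -0.0002 -0.      0.0001]
 [ 0.0002 -0.0001 -0.     -0.0002 -0.      0.    ]
 [ 0.0006  0.0001  0.0004 -0.0003  0.0005  0.0021]]
```

```bash
cat > ik.py <<'E'
from fit import *
P=run().x
LO=np.array([-2.57,-.35,-1.29,.11,-1.05,.11,-2.63])+.06;HI=np.array([2.57,1.97,1.29,2.56,4.19,1.86,2.63])-.06
def ik(pos,M,q0,reg=.003):
    q0=np.clip(q0,LO+1e-3,HI-1e-3)
    def g(q):
        x,m=pose(q,P); return np.r_[(x-pos)*3,R.from_matrix(m.T@M).as_rotvec(),reg*(q-q0)]
    r=least_squares(g,q0,bounds=(LO,HI),max_nfev=60)
    return r.x,np.abs(r.fun[:6]).max()
def down_tilt(beta,tau,s=1):
    """gripper comes from bearing beta (deg), tilted tau from vertical"""
    b,t=np.radians([beta,tau]); back=np.array([np.cos(b)*np.sin(t),np.sin(b)*np.sin(t),np.cos(t)])
    y=-back; x=s*np.array([-np.sin(b),np.cos(b),0]); return np.c_[x,y,np.cross(x,y)]
def links(q,p=P):
    h,L1,a,L2,b,Lt,y0,e,o7,d0,d1,d2,d3,s0,z3=p
    A=T(('z',y0-q[0]),(0,0,h))@T(('y',q[1]),(s0,d0,0))@T(('z',-q[2]),(a,d1,L1)); B=A@T(('y',q[3]))@T(('z',-q[4]),(e,d2,L2)); return A[:3,3],B[:3,3]
E
python3 - <<'E'
from ik import *
q0=np.array(json.loads(open('data.jsonl').readlines()[-1])['joint_positions'])
cup=np.array([.505,.2266,.042])
for beta in (30,45,60,75):
  for tau in(35,45):
    for s in (1,-1):
      M=down_tilt(beta,tau,s); pos=cup+.019*M[:,1]
      q,e=min((ik(pos,M,z) for z in (q0,[-.4,.9,0,1.8,0,1.3,0],[-.4,.9,0,1.8,0,1.3,1.5],[-.4,.9,0,1.8,0,1.3,-1.5],[-.4,.5,0,2.2,1,1.3,-1.5],[-.4,.5,0,2.2,-.5,1.3,0])),key=lambda r:r[1])
      print(beta,tau,s,round(e,4),q.round(2), 'wrist',links(q)[1].round(2))
p,d=eyes.capture('scene');cv2.imwrite('pics/s1.png',cv2.resize(p[0:240,180:440],None,fx=3,fy=3)[:600,:,::-1])
E
```

```text
30 35 1 0.0 [-0.49  0.9  -0.06  1.69  0.04  1.16  1.53] wrist [0.66 0.32 0.3 ]
30 35 -1 0.0 [-0.52  0.9  -0.01  1.69  0.01  1.15 -1.58] wrist [0.67 0.32 0.3 ]
30 45 1 0.0 [-0.5   0.99 -0.05  1.58  0.03  1.36  1.54] wrist [0.7  0.34 0.27]
30 45 -1 0.0 [-0.52  0.99 -0.    1.58  0.    1.36 -1.57] wrist [0.7  0.34 0.27]
45 35 1 0.0 [-0.54  0.9  -0.08  1.71  0.18  1.15  1.62] wrist [0.64 0.36 0.3 ]
45 35 -1 0.0 [-0.57  0.9  -0.03  1.72  0.15  1.14 -1.49] wrist [0.64 0.36 0.3 ]
45 45 1 0.0 [-0.57  0.98 -0.06  1.61  0.17  1.34  1.63] wrist [0.67 0.39 0.27]
45 45 -1 0.0 [-0.59  0.98 -0.02  1.61  0.15  1.34 -1.48] wrist [0.67 0.39 0.27]
60 35 1 0.0 [-0.59  0.88 -0.1   1.76  0.32  1.11  1.71] wrist [0.6  0.39 0.3 ]
60 35 -1 0.0 [-0.62  0.88 -0.06  1.76  0.29  1.1  -1.4 ] wrist [0.6  0.39 0.3 ]
60 45 1 0.0 [-0.63  0.96 -0.08  1.66  0.32  1.3   1.71] wrist [0.62 0.42 0.27]
60 45 -1 0.0 [-0.66  0.96 -0.03  1.66  0.29  1.29 -1.41] wrist [0.62 0.42 0.27]
75 35 1 0.0 [-0.64  0.87 -0.12  1.82  0.47  1.05  1.78] wrist [0.55 0.41 0.3 ]
75 35 -1 0.0 [-0.67  0.86 -0.08  1.82  0.44  1.04 -1.34] wrist [0.55 0.41 0.3 ]
75 45 1 0.0 [-0.69  0.94 -0.09  1.74  0.47  1.23  1.77] wrist [0.56 0.45 0.27]
75 45 -1 0.0 [-0.72  0.94 -0.05  1.74  0.45  1.21 -1.35] wrist [0.56 0.45 0.27]
```

View pics/s1.png

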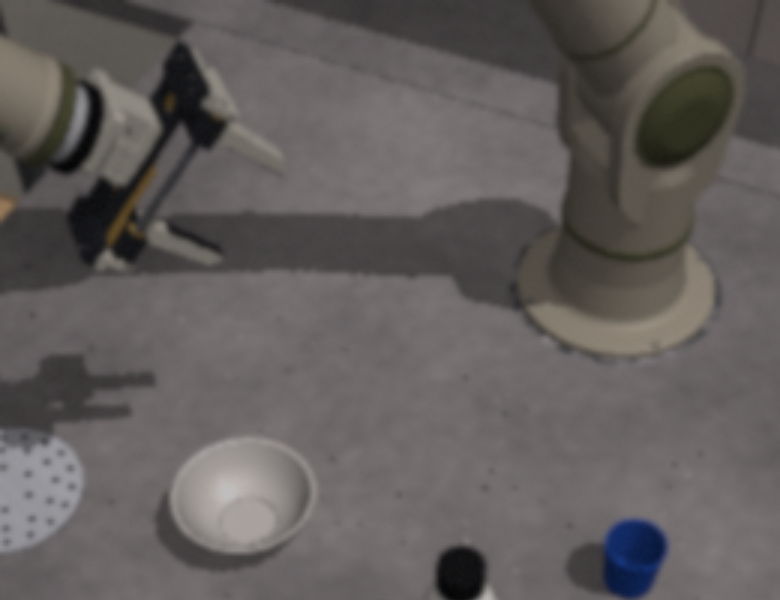

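```bash
cat > pour.py <<'E'
from ik import *
beta,tau,zg=60,42,.042
Mg=down_tilt(beta,tau,1); cupc=np.array([.505,.2266,0])
posg=cupc+[0,0,zg]+.019*Mg[:,1]
qg,e=ik(posg,Mg,[-.6,.95,-.08,1.68,.3,1.25,1.7])
bowl=np.array([.508,-.2175,0])
if __name__=='__main__':
    print(qg.round(3),e)
    import itertools
    out=[]
    # cup frame in tool: Rc = Mg^T (cup frame = world at grasp)
    for th in (125,):
      for psi in range(0,360,30):
        for om in range(0,360,30):
          Rc=R.from_euler('z',psi,degrees=True)*R.from_euler('y',th,degrees=True)*R.from_euler('z',om,degrees=True)
          Rc=Rc.as_matrix(); M=Rc@Mg
          ax=Rc[:,2]
          rim=bowl+[0,0,0]; rim[2]=.15; rim=rim-np.r_[ax[:2]*.02,0]
          foot=rim-.064*ax; g=foot+zg*ax; pos=g+.019*M[:,1]
          # body corners
          C=[g-M[:,1]*k+M[:,0]*sx*.094+M[:,2]*sz*.0375 for k in(.065,.2) for sx in(-1,1) for sz in(-1,1)]
          if min(c[2] for c in C)<.09: continue
          if links_ok:=True:
            best=None
            for q5,q7 in ((qg[4],qg[6]),(0,-1.4),(1.5,0),(3,0),(-.8,0)):
              q,e=ik(pos,M,[.4,.8,0,1.8,q5,1.3,q7],reg=.001)
              if e<.003 and links(q)[1][2]>.1:
                out.append((np.abs(q-qg)[1:].max(),psi,om,q))
    out.sort(key=lambda o:o[0])
    for o in out[:14]: print(round(o[0],2),o[1],o[2],o[3].round(2),links(o[3])[1].round(2))
E
python3 pour.py
```

```text
[-0.619  0.938 -0.085  1.688  0.32   1.243  1.705] 2.398937225829151e-07
1.72 30 150 [-0.36  1.5   1.15  1.51 -0.05  1.8  -0.01] [ 0.79 -0.18  0.18]
1.72 30 150 [-0.36  1.5   1.15  1.51 -0.05  1.8  -0.01] [ 0.79 -0.18  0.18]
1.72 30 150 [-0.36  1.5   1.15  1.51 -0.05  1.8  -0.02] [ 0.79 -0.18  0.18]
1.72 30 150 [-0.36  1.5   1.15  1.51 -0.05  1.8  -0.02] [ 0.79 -0.18  0.18]
1.72 30 150 [-0.36  1.5   1.15  1.51 -0.05  1.8  -0.02] [ 0.79 -0.18  0.18]
2.01 60 150 [-0.49  1.31  0.86  1.71  0.31  1.41 -0.3 ] [ 0.73 -0.04  0.18]
2.28 60 150 [-0.32  1.16  0.52  1.7   0.5   1.55 -0.58] [ 0.73 -0.04  0.18]
2.36 30 120 [-0.45  1.31  0.92  1.66  0.15  1.51 -0.65] [ 0.75 -0.08  0.2 ]
2.42 90 150 [-0.58  1.18  0.64  1.99  0.8   1.1  -0.72] [0.62 0.05 0.18]
2.53 30 120 [-0.37  1.22  0.73  1.66  0.27  1.55 -0.82] [ 0.75 -0.08  0.2 ]
2.54 60 150 [-0.1   1.09  0.12  1.69  0.67  1.75 -0.83] [ 0.73 -0.04  0.18]
2.57 90 150 [-0.43  1.09  0.4   1.99  0.92  1.29 -0.86] [0.62 0.05 0.18]
2.59 60 150 [-0.04  1.08  0.03  1.68  0.7   1.8  -0.88] [ 0.73 -0.04  0.18]
2.59 60 150 [-0.04  1.08  0.03  1.68  0.7   1.8  -0.88] [ 0.73 -0.04  0.18]
```

```bash
cat > chk.py <<'E'
from pour import *
def pp(th,psi,om,rz=.15,off=.02,c=bowl):
    Rc=(R.from_euler('z',psi,degrees=True)*R.from_euler('y',th,degrees=True)*R.from_euler('z',om,degrees=True)).as_matrix()
    M=Rc@Mg; ax=Rc[:,2]; h=np.r_[np.cos(np.radians(psi)),np.sin(np.radians(psi)),0]
    rim=np.r_[c[:2],rz]-h*off
    g=rim-(.064-zg)*ax; return g+.019*M[:,1],M
if __name__=='__main__':
  for psi,om,q in((60,150,[-.1,1.09,.12,1.69,.67,1.75,-.83]),(30,120,[-.37,1.22,.73,1.66,.27,1.55,-.82]),(90,150,[-.43,1.09,.4,1.99,.92,1.29,-.86]),(60,120,[-.1,1.09,.12,1.69,.67,1.75,-.83])):
    q=np.array(q)
    for th in range(125,-1,-25):
        pos,M=pp(th,psi,om,.15 if th>60 else .2); q,e=ik(pos,M,q,.02); q,e=ik(pos,M,q,.001)
        print(psi,om,th,round(e,4),q.round(2),pos.round(3),'wr',links(q)[1].round(2),'el',links(q)[0].round(2))
E
python3 chk.py
```

```text
60 150 125 0.0 [-0.09  1.08  0.12  1.69  0.67  1.75 -0.83] [ 0.475 -0.263  0.162] wr [ 0.73 -0.04  0.18] el [0.57 0.02 0.59]
60 150 100 0.0 [ 0.03  0.9  -0.01  1.75  0.61  1.51 -0.68] [ 0.474 -0.264  0.145] wr [ 0.71 -0.08  0.29] el [ 0.5  -0.05  0.69]
60 150 75 0.0 [ 0.23  0.76 -0.14  1.8   0.51  1.27 -0.47] [ 0.476 -0.259  0.13 ] wr [ 0.67 -0.15  0.38] el [ 0.43 -0.13  0.75]
60 150 50 0.0 [ 0.5   0.63 -0.31  1.8   0.29  1.16 -0.12] [ 0.482 -0.249  0.168] wr [ 0.62 -0.25  0.48] el [ 0.32 -0.21  0.81]
60 150 25 0.0 [ 0.82  0.66 -0.52  1.81  0.05  1.05  0.24] [ 0.49  -0.236  0.163] wr [ 0.55 -0.36  0.47] el [ 0.25 -0.31  0.8 ]
60 150 0 0.0 [ 1.1   0.81 -0.74  1.8  -0.16  1.04  0.55] [ 0.498 -0.222  0.164] wr [ 0.5  -0.45  0.42] el [ 0.18 -0.43  0.73]
30 120 125 0.0 [-0.37  1.22  0.73  1.67  0.27  1.55 -0.82] [ 0.459 -0.246  0.16 ] wr [ 0.75 -0.08  0.2 ] el [0.57 0.19 0.51]
30 120 100 0.0 [-0.33  0.99  0.69  1.78  0.14  1.27 -0.81] [ 0.458 -0.246  0.144] wr [ 0.71 -0.1   0.32] el [0.52 0.15 0.64]
30 120 75 0.0 [-0.23  0.77  0.62  1.93  0.01  0.95 -0.73] [ 0.463 -0.243  0.128] wr [ 0.62
[... 1221 characters left out ...]
1.31] [ 0.48  -0.267  0.16 ] wr [0.65 0.02 0.2 ] el [0.54 0.09 0.63]
60 120 100 0.0 [-0.09  0.8   0.05  1.98  0.83  1.21 -1.22] [ 0.479 -0.268  0.144] wr [ 0.62 -0.02  0.32] el [0.46 0.01 0.74]
60 120 75 0.0 [ 0.13  0.63 -0.07  2.03  0.73  0.91 -1.04] [ 0.482 -0.262  0.128] wr [ 0.58 -0.1   0.41] el [ 0.37 -0.08  0.81]
60 120 50 0.0 [ 0.51  0.48 -0.31  2.03  0.42  0.74 -0.62] [ 0.488 -0.252  0.167] wr [ 0.51 -0.21  0.5 ] el [ 0.25 -0.17  0.86]
60 120 25 0.0 [ 1.02  0.58 -0.71  2.03  0.12  0.62 -0.22] [ 0.496 -0.238  0.162] wr [ 0.45 -0.32  0.49] el [ 0.16 -0.32  0.83]
60 120 0 0.0 [ 1.38  0.85 -1.05  2.01 -0.04  0.61  0.03] [ 0.504 -0.224  0.164] wr [ 0.39 -0.42  0.42] el [ 0.06 -0.48  0.71]
```

```bash
cat > path.py <<'E'
from chk import *
from scipy.spatial.transform import Slerp
import os
# state file holds commanded pose
def cmd():
    if os.path.exists('cmd.npz'):
        z=np.load('cmd.npz'); return z['p'],z['M']
    s=sense(); return s['position'],R.from_rotvec(s['eef_rot']).as_matrix()
def cur():
    s=sense(); return s['position'],R.from_rotvec(s['eef_rot']).as_matrix()
def rows(start,via,claw,vmax=.036,wmax=6.5,rd=3,ra=0,show=True):
    """via: list of (pos,M). returns rows"""
    p,M=start; out=[]
    a,A=p.copy(),M.copy()
    for (b,B) in via:
        ang=np.degrees(R.from_matrix(A.T@B).magnitude()); n=max(1,int(np.ceil(max(np.linalg.norm(b-a)/vmax,ang/wmax))))
        sl=Slerp([0,1],R.from_matrix([A,B]))
        for k in range(1,n+1):
            tp=a+(b-a)*k/n; tM=sl(k/n).as_matrix()
            d=np.round(M.T@(tp-p),rd); w=np.round(np.degrees(R.from_matrix(M.T@tM).as_rotvec()),ra)
            p=p+M@d; M=M@R.from_rotvec(np.radians(w)).as_matrix()
            out.append([claw]+[float(v)+0. for v in d]+[float(v)+0. for v in w])
        a,A=b,B
    if show:
        for i in range(0,len(out),8): print(str(out[i:i+8]).replace('.0,',',').replace('.0]',']').replace('-0,','0,'))
    return out,(p,M)
E
python3 - <<'E'
from path import *
print('grasp',posg.round(4)); print(Mg.round(3))
pre=posg-.11*Mg[:,1]
hi=pre.copy(); hi[2]=.33
c=cur()
o,e=rows(c,[(np.array([.45,0,.36]),Slerp([0,1],R.from_matrix([c[1],Mg]))(.45).as_matrix()),(hi,Mg),(pre,Mg)],1)
print(len(o),e[0]-pre,np.degrees(R.from_matrix(e[1].T@Mg).magnitude()), pre)
E
```

```text
grasp [0.4986 0.2156 0.0279]
[[-0.866 -0.335 -0.372]
 [ 0.5   -0.579 -0.644]
 [ 0.    -0.743  0.669]]
[[1, -0.008, 0.006, 0.016, -2, -5, 2], [1, -0.006, 0.005, 0.018, -3, -5, 3], [1, -0.005, 0.005, 0.018, -2, -5, 2], [1, -0.003, 0.005, 0.018, -3, -5, 2], [1, -0.001, 0.003, 0.019, -2, -5, 3], [1, 0.001, 0.003, 0.019, -3, -5, 2], [1, 0.002, 0.002, 0.019, -2, -5, 2], [1, 0.004, 0.001, 0.019, -3, -5, 3]]
[[1, 0.006, 0, 0.018, -2, -5, 2], [1, 0.008, -0.002, 0.017, -3, -5, 2], [1, 0.008, -0.002, 0.017, -2, -5, 2], [1, 0.011, -0.003, 0.016, -2, -5, 3], [1, 0.011, -0.004, 0.015, -3, -5, 2], [1, 0.016, -0.005, 0.011, -3, -5, 3], [1, 0.016, -0.007, 0.008, -2, -5, 2], [1, 0.017, -0.007, 0.007, -3, -6, 2]]
[[1, 0.017, -0.008, 0.005, -2, -5, 3], [1, 0.017, -0.009, 0.003, -3, -5, 2], [1, 0.017, -0.01, 0.001, -3, -6, 3], [1, 0.017, -0.01, -0.001, -2, -5, 2], [1, 0.016, -0.011, -0.003, -3, -5, 3], [1, 0.014, -0.012, -0.005, -2, -5, 2], [1, 0.014, -0.012, -0.007, -3, -6, 2], [1, 0.013, -0.012, -0.009, -3, -5, 3]]
[[1, 0.011, -0.012, -0.01, -2, -5, 2], [1, 0.01, -0.012, -0.012, -3, -6, 3], [1, 0.008, -0.012, -0.013, -2, -5, 2], [1, 0.006, -0.012, -0.015, -3, -5, 3], [1, 0, 0.023, -0.021, 0, 0, 0], [1, 0.001, 0.024, -0.021, 0, 0, 0], [1, 0, 0.023, -0.021, 0, 0, 0], [1, 0, 0.024, -0.021, 0, 0, 0]]
[[1, 0, 0.023, -0.021, 0, 0, 0], [1, 0, 0.023, -0.021, 0, 0, 0], [1, 0.001, 0.024, -0.021, 0, 0, 0]]
35 [-5.05424104e-04 -2.55094822e-04 -4.09686971e-05] 0.3866285746394907 [0.53544544 0.27933305 0.10962618]
```

```bash
cat >> path.py <<'E'
def verify(start,o,q=None,reg=.02):
    q=np.array(sense()['joint_positions']) if q is None else q
    p,M=start; res=[]
    for r in o:
        p=p+M@np.array(r[1:4]); M=M@R.from_rotvec(np.radians(r[4:])).as_matrix()
        q1,e=ik(p,M,q,reg); q1,e=ik(p,M,q1,reg/5); res.append((q1,e,p,M,np.abs(q1-q).max()*12)); q=q1
    for i in range(0,len(res),max(1,len(res)//8)):
        r=res[i];print('v',i,r[0].round(2),'err',round(r[1],4),'p',r[2].round(3),'y',r[3][:,1].round(2),'v',round(r[4],2))
    print('max err',max(r[1] for r in res),'max v',max(r[4] for r in res))
    return res
E
python3 - <<'E'
from path import *
pre=posg-.11*Mg[:,1]
hi=pre.copy(); hi[2]=.33
c=cur()
o,e=rows(c,[(np.array([.45,0,.36]),Slerp([0,1],R.from_matrix([c[1],Mg]))(.45).as_matrix()),(hi,Mg),(pre,Mg)],1,show=0)
verify(c,o)
E
```

```text
v 0 [ 0.65  0.6  -0.23  1.63 -0.12  1.75 -0.2 ] err 0.0 p [ 0.402 -0.223  0.33 ] y [-0.57  0.51 -0.65] v 0.53
v 4 [ 0.5   0.63 -0.3   1.66 -0.09  1.8   0.  ] err 0.0474 p [ 0.418 -0.149  0.34 ] y [-0.75  0.39 -0.54] v 0.72
v 8 [ 0.17  0.62 -0.09  1.7  -0.09  1.8   0.38] err 0.0926 p [ 0.433 -0.074  0.35 ] y [-0.86  0.19 -0.47] v 0.99
v 12 [-0.29  0.63  0.31  1.71 -0.08  1.8   0.87] err 0.1097 p [ 0.45 -0.    0.36] y [-0.89 -0.04 -0.45] v 1.71
v 16 [-0.7   0.74  0.68  1.66 -0.07  1.8   1.42] err 0.1287 p [0.473 0.074 0.352] y [-0.84 -0.28 -0.47] v 1.63
v 20 [-0.92  0.8   0.82  1.56 -0.07  1.8   1.81] err 0.0804 p [0.495 0.149 0.344] y [-0.69 -0.48 -0.55] v 1.15
v 24 [-1.02  0.82  0.81  1.44 -0.07  1.8   2.1 ] err 0.0184 p [0.518 0.223 0.336] y [-0.5  -0.57 -0.65] v 0.78
v 28 [-1.06  0.8   0.7   1.42 -0.05  1.67  2.25] err 0.0 p [0.536 0.279 0.299] y [-0.33 -0.58 -0.74] v 0.61
v 32 [-1.05  0.92  0.66  1.51 -0.11  1.48  2.23] err 0.0 p [0.536 0.279 0.173] y [-0.33 -0.58 -0.74] v 0.53
max err 0.1287030419837608 max v 2.0413628929653154
```

```bash
python3 - <<'E'
from path import *
pre=posg-.11*Mg[:,1]
hi=pre.copy(); hi[2]=.3
c=cur()
o,e=rows(c,[(np.array([.47,0,.34]),down_tilt(-45,8)),(hi,Mg),(pre,Mg)],1)
print(len(o));verify(c,o)
E
```

```text
[[1, -0.005, 0.005, 0.015, -2, -6, -2], [1, -0.004, 0.005, 0.016, -2, -5, -2], [1, -0.003, 0.004, 0.016, -2, -6, -2], [1, -0.001, 0.003, 0.016, -2, -5, -2], [1, 0, 0.003, 0.017, -2, -6, -2], [1, 0.002, 0.002, 0.017, -3, -5, -2], [1, 0.004, 0.001, 0.016, -2, -6, -2], [1, 0.005, 0.001, 0.016, -2, -6, -2]]
[[1, 0.006, 0.001, 0.016, -2, -5, -2], [1, 0.008, 0, 0.014, -2, -6, -2], [1, 0.01, 0, 0.014, -2, -5, -2], [1, 0.01, 0, 0.013, -2, -6, -2], [1, 0.012, 0, 0.012, -2, -5, -2], [1, 0.013, 0, 0.011, -2, -6, -2], [1, 0.014, 0, 0.01, -2, -5, -2], [1, 0.014, 0.004, 0.008, 1, -6, 3]]
[[1, 0.016, 0.003, 0.007, 1, -6, 2], [1, 0.016, 0.002, 0.005, 2, -5, 3], [1, 0.016, 0.002, 0.004, 1, -6, 2], [1, 0.017, 0.001, 0.002, 2, -6, 3], [1, 0.017, 0.001, 0, 1, -5, 3], [1, 0.017, -0.001, -0.001, 1, -6, 2], [1, 0.017, -0.001, -0.003, 2, -6, 3], [1, 0.016, -0.002, -0.005, 1, -5, 3]]
[[1, 0.016, -0.003, -0.006, 2, -6, 2], [1, 0.015, -0.004, -0.007, 1, -6, 3], [1, 0.013, -0.004, -0.009, 1, -5, 3], [1, 0.013, -0.006, -0.01, 2, -6, 2], [1, 0.011, -0.006, -0.011, 1, -6, 3], [1, 0.01, -0.007, -0.012, 2, -5, 3], [
[... 713 characters left out ...]
16 [ 0.42  0.34 -0.73  1.85  0.12  1.2   0.64] err 0.0 p [0.478 0.033 0.335] y [-0.19  0.06 -0.98] v 0.47
v 20 [ 0.23  0.5  -0.79  1.71  0.23  1.43  0.77] err 0.0 p [0.493 0.098 0.326] y [-0.35 -0.08 -0.93] v 0.63
v 24 [ 0.05  0.65 -0.85  1.57  0.34  1.65  0.95] err 0.0 p [0.509 0.164 0.317] y [-0.43 -0.25 -0.87] v 0.71
v 28 [-0.2   0.73 -0.73  1.45  0.4   1.8   1.28] err 0.0 p [0.524 0.23  0.307] y [-0.4  -0.45 -0.8 ] v 1.79
v 32 [-0.53  0.75 -0.33  1.41  0.36  1.75  1.7 ] err 0.0 p [0.535 0.279 0.269] y [-0.33 -0.58 -0.75] v 0.61
v 36 [-0.53  0.88 -0.32  1.48  0.39  1.56  1.64] err 0.0 p [0.535 0.28  0.141] y [-0.33 -0.58 -0.75] v 0.53
max err 8.675082549377845e-07 max v 2.3037642004431764
```

Good path; execute the first 32 rows, then check.

Emit:
{"fn": "step_arm", "kwargs": {
  "commands": [
    [1, -0.005, 0.005, 0.015, -2, -6, -2],
    [1, -0.004, 0.005, 0.016, -2, -5, -2],
    [1, -0.003, 0.004, 0.016, -2, -6, -2],
    [1, -0.001, 0.003, 0.016, -2, -5, -2],
    [1, 0, 0.003, 0.017, -2, -6, -2],
    [1, 0.002, 0.002, 0.017, -3, -5, -2],
    [1, 0.004, 0.001, 0.016, -2, -6, -2],
    [1, 0.005, 0.001, 0.016, -2, -6, -2]
  ]
}}

```text
time: 4.98
position: [0.4363, -0.114, 0.3335]
eef_rot: [-1.306, 0.224, 0.401]
force: [0.4, 0.1, 0.5]
opening: 0.093
```

Emit:
{"fn": "step_arm", "kwargs": {
  "commands": [
    [1, 0.006, 0.001, 0.016, -2, -5, -2],
    [1, 0.008, 0, 0.014, -2, -6, -2],
    [1, 0.01, 0, 0.014, -2, -5, -2],
    [1, 0.01, 0, 0.013, -2, -6, -2],
    [1, 0.012, 0, 0.012, -2, -5, -2],
    [1, 0.013, 0, 0.011, -2, -6, -2],
    [1, 0.014, 0, 0.01, -2, -5, -2],
    [1, 0.014, 0.004, 0.008, 1, -6, 3]
  ]
}}

```text
time: 5.65
position: [0.4715, 0.0136, 0.3381]
eef_rot: [-1.323, -0.593, 0.758]
force: [-0.4, -0.7, 0.0]
opening: 0.093
```

Emit:
{"fn": "step_arm", "kwargs": {
  "commands": [
    [1, 0.016, 0.003, 0.007, 1, -6, 2],
    [1, 0.016, 0.002, 0.005, 2, -5, 3],
    [1, 0.016, 0.002, 0.004, 1, -6, 2],
    [1, 0.017, 0.001, 0.002, 2, -6, 3],
    [1, 0.017, 0.001, 0, 1, -5, 3],
    [1, 0.017, -0.001, -0.001, 1, -6, 2],
    [1, 0.017, -0.001, -0.003, 2, -6, 3],
    [1, 0.016, -0.002, -0.005, 1, -5, 3]
  ]
}}

```text
time: 6.32
position: [0.5057, 0.145, 0.318]
eef_rot: [-0.93, -0.874, 1.629]
force: [-0.3, -1.2, -0.1]
opening: 0.0926
```

Emit:
{"fn": "step_arm", "kwargs": {
  "commands": [
    [1, 0.016, -0.003, -0.006, 2, -6, 2],
    [1, 0.015, -0.004, -0.007, 1, -6, 3],
    [1, 0.013, -0.004, -0.009, 1, -5, 3],
    [1, 0.013, -0.006, -0.01, 2, -6, 2],
    [1, 0.011, -0.006, -0.011, 1, -6, 3],
    [1, 0.01, -0.007, -0.012, 2, -5, 3],
    [1, 0.008, -0.008, -0.013, 1, -6, 2],
    [1, 0.007, -0.009, -0.013, 1, -6, 3]
  ]
}}

```text
time: 6.98
position: [0.5367, 0.2766, 0.2996]
eef_rot: [-0.277, -1.088, 2.419]
force: [0.3, 0.1, -1.7]
opening: 0.0931
```

```bash
python3 log.py; python3 - <<'E'
from path import *
c=cur(); pre=posg-.11*Mg[:,1]
o,e=rows(c,[(pre,Mg)],1,ra=1); r=verify(c,o)
from fit import *
E
```

```text
t 6.98 q [-0.407  0.76  -0.555  1.37   0.433  1.855  1.609] p [0.5367 0.2766 0.2996] F [ 0.3  0.1 -1.7] op 0.0931
[[-0.869 -0.335 -0.365]
 [ 0.495 -0.575 -0.651]
 [ 0.008 -0.747  0.665]]
[[1, 0, 0.023, -0.021, 0, 0.1, 0], [1, 0, 0.024, -0.022, 0.1, 0.1, 0], [1, 0.001, 0.023, -0.021, 0, 0.1, 0.1], [1, 0, 0.024, -0.021, 0.1, 0.1, 0], [1, 0, 0.023, -0.022, 0, 0.1, 0], [1, 0.001, 0.023, -0.021, 0.1, 0.1, 0]]
v 0 [-0.42  0.78 -0.52  1.4   0.43  1.8   1.61] err 0.0 p [0.537 0.277 0.268] y [-0.33 -0.58 -0.75] v 0.67
v 1 [-0.42  0.81 -0.52  1.42  0.44  1.75  1.59] err 0.0 p [0.537 0.278 0.236] y [-0.34 -0.58 -0.75] v 0.56
v 2 [-0.43  0.84 -0.51  1.44  0.45  1.71  1.57] err 0.0 p [0.536 0.278 0.205] y [-0.33 -0.58 -0.75] v 0.54
v 3 [-0.43  0.87 -0.51  1.46  0.46  1.66  1.55] err 0.0 p [0.536 0.278 0.173] y [-0.33 -0.58 -0.74] v 0.51
v 4 [-0.43  0.91 -0.5   1.47  0.48  1.62  1.53] err 0.0 p [0.536 0.279 0.141] y [-0.33 -0.58 -0.74] v 0.49
v 5 [-0.44  0.94 -0.5   1.48  0.49  1.59  1.52] err 0.0 p [0.535 0.28  0.11 ] y [-0.34 -0.58 -0.74] v 0.46
max err 3.48841221729495e-07 max v 0.6697974237496824
```

Emit:
{"fn": "step_arm", "kwargs": {
  "commands": [
    [1, 0, 0.023, -0.021, 0, 0, 0],
    [1, 0, 0.024, -0.022, 0.2, 0.2, 0],
    [1, 0.001, 0.023, -0.021, 0, 0.1, 0.1],
    [1, 0, 0.024, -0.021, 0.1, 0.1, 0],
    [1, 0, 0.023, -0.022, 0, 0.1, 0],
    [1, 0.001, 0.023, -0.021, 0.1, 0.1, 0],
    [1, 0, 0, 0, 0, 0, 0]
  ]
}}

```text
time: 7.57
position: [0.5331, 0.2777, 0.1054]
eef_rot: [-0.288, -1.067, 2.42]
force: [0.1, -1.0, -0.2]
opening: 0.0925
```

```bash
python3 log.py; python3 - <<'E'
from path import *
K,D_,Tc=cam('wrist')
p,d=eyes.capture('wrist'); cv2.imwrite('pics/w1.png',p[:,:,::-1])
W=cloud('wrist',d,Tc).reshape(-1,3)
cc=np.array([.505,.2266])
for it in range(6):
    m=(abs(np.linalg.norm(W[:,:2]-cc,axis=1)-.031)<.008)&(W[:,2]>.05)&(W[:,2]<.067);Q=W[m]
    f=least_squares(lambda x:np.hypot(*(Q[:,:2]-x).T)-.0312,cc,loss='soft_l1',f_scale=.002);cc=f.x
print(m.sum(),cc,np.percentile(Q[:,2],[50,98]))
o,e=rows(cur(),[(posg,Mg)],1,ra=1,vmax=.02)
E
```

```text
t 7.57 q [-0.422  0.956 -0.525  1.488  0.504  1.593  1.494] p [0.5331 0.2777 0.1054] F [ 0.1 -1.  -0.2] op 0.0925
[[-0.864 -0.34  -0.371]
 [ 0.503 -0.583 -0.638]
 [ 0.    -0.738  0.675]]
2373 [0.50556476 0.22632193] [0.06053198 0.06412923]
[[1, 0, 0.018, 0, -0.1, 0, 0], [1, 0, 0.018, 0, 0, -0.1, 0], [1, -0.001, 0.018, 0, -0.1, 0, 0.1], [1, 0, 0.018, 0, 0, 0, 0], [1, 0, 0.018, -0.001, -0.1, 0, 0], [1, 0, 0.018, 0, 0, -0.1, 0]]
```

View pics/w1.png

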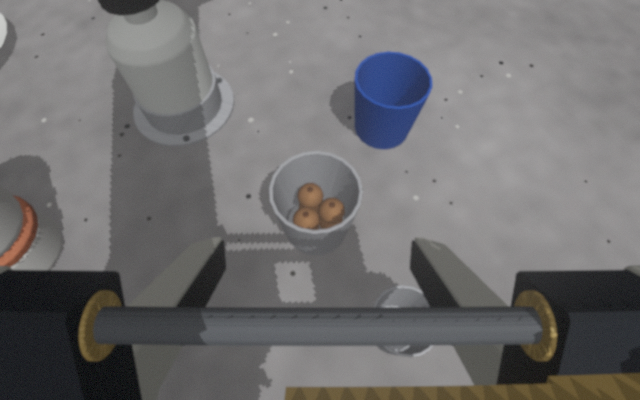

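The wrist view shows the nutmeg cup at (316,192), centred between the fingers, with the small steel cup at (404,320) under the gripper and the blue one at (392,95). I'll advance along the approach.

Emit:
{"fn": "step_arm", "kwargs": {
  "commands": [
    [1, 0, 0.018, 0, -0.1, 0, 0],
    [1, 0, 0.018, 0, 0, -0.1, 0],
    [1, -0.001, 0.018, 0, -0.1, 0, 0],
    [1, 0, 0.018, 0, 0, 0, 0]
  ]
}}

```text
time: 7.95
position: [0.5122, 0.2385, 0.0588]
eef_rot: [-0.294, -1.083, 2.416]
force: [0.6, -0.3, -0.4]
opening: 0.0927
```

Emit:
{"fn": "step_arm", "kwargs": {
  "commands": [
    [1, 0, 0.018, 0, -0.1, 0, 0],
    [1, 0, 0.018, 0, 0, 0, 0],
    [1, 0, 0, 0, 0, 0, 0]
  ]
}}

```text
time: 8.2
position: [0.499, 0.2153, 0.0305]
eef_rot: [-0.292, -1.079, 2.417]
force: [0.3, -0.3, -0.2]
opening: 0.0929
```

```bash
python3 log.py; python3 - <<'E'
from path import *
print((Mg.T@(posg-cur()[0])).round(4))
p,d=eyes.capture('wrist'); cv2.imwrite('pics/w2.png',p[:,:,::-1])
E
```

```text
t 8.2 q [-0.37   0.988 -0.511  1.676  0.566  1.394  1.431] p [0.499  0.2153 0.0305] F [ 0.3 -0.3 -0.2] op 0.0929
[[-0.865 -0.334 -0.375]
 [ 0.502 -0.578 -0.643]
 [-0.002 -0.745  0.668]]
[ 0.0005  0.002  -0.0018]
```

View pics/w2.png

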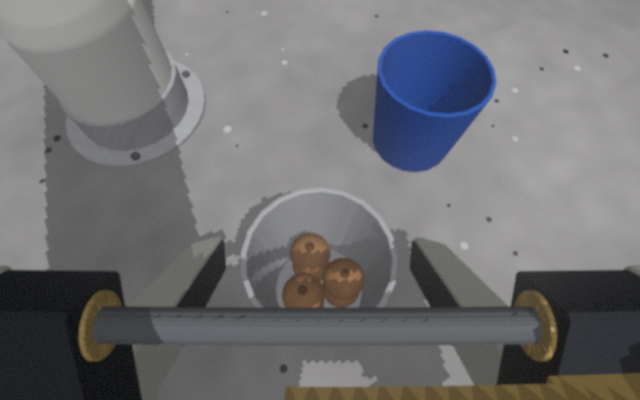

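Emit:
{"fn": "step_arm", "kwargs": {
  "commands": [
    [0.5, 0, 0, 0, 0, 0, 0],
    [0.4, 0, 0, 0, 0, 0, 0],
    [0.4, 0, 0, 0, 0, 0, 0],
    [0.4, 0, 0, 0, 0, 0, 0],
    [0.4, 0, 0, 0, 0, 0, 0],
    [0.4, 0, 0, 0, 0, 0, 0]
  ],
  "squeeze": 25
}}

```text
time: 8.75
position: [0.4993, 0.2188, 0.0298]
eef_rot: [-0.291, -1.082, 2.419]
force: [1.4, 0.8, 3.4]
opening: 0.0608
```

```bash
python3 log.py
```

```text
t 8.75 q [-0.374  0.99  -0.513  1.672  0.567  1.395  1.43 ] p [0.4993 0.2188 0.0298] F [1.4 0.8 3.4] op 0.0608
[[-0.866 -0.332 -0.373]
 [ 0.499 -0.577 -0.646]
 [-0.001 -0.746  0.666]]
```

```bash
python3 - <<'E'
from path import *
c=cur()
up=c[0]+[0,0,.2]
pos0,M0=pp(0,60,150,.27)
mid=(up+pos0)/2; mid[0]=.47; Mm=R.from_euler('z',-75,degrees=True).as_matrix()@Mg
pos50,M50=pp(50,60,150,.22)
o,e=rows(c,[(up,Mg),(mid,Mm),(pos0,M0)],.4,ra=1,vmax=.033)
print(len(o)); r=verify(c,o)
for x in r[::4]: print(np.degrees(np.arccos((x[3]@Mg.T)[2,2])).round(1),links(x[0])[1].round(2))
E
```

```text
[[0.4, 0, -0.021, 0.019, 0, 0, 0], [0.4, 0, -0.022, 0.019, 0.1, 0, 0], [0.4, 0, -0.021, 0.019, 0, 0, 0], [0.4, 0, -0.021, 0.019, 0, 0, 0], [0.4, 0, -0.021, 0.019, 0.1, 0, 0], [0.4, 0, -0.022, 0.019, 0, 0, -0.1], [0.4, 0, -0.021, 0.019, 0, 0, 0], [0.4, -0.007, 0.011, 0.013, 0, 4.7, -4.1]]
[[0.4, -0.009, 0.011, 0.013, 0, 4.6, -4.2], [0.4, -0.011, 0.01, 0.011, 0, 4.6, -4.2], [0.4, -0.012, 0.009, 0.01, 0, 4.7, -4.2], [0.4, -0.014, 0.009, 0.01, 0, 4.6, -4.2], [0.4, -0.015, 0.007, 0.008, 0, 4.7, -4.1], [0.4, -0.016, 0.006, 0.007, 0, 4.6, -4.2], [0.4, -0.017, 0.005, 0.006, 0, 4.7, -4.2], [0.4, -0.017, 0.004, 0.004, 0, 4.6, -4.2]]
[[0.4, -0.018, 0.002, 0.003, 0, 4.7, -4.2], [0.4, -0.019, 0.001, 0.001, 0, 4.6, -4.1], [0.4, -0.018, -0.001, 0, 0, 4.7, -4.2], [0.4, -0.018, -0.004, -0.005, 0, 4.6, -4.2], [0.4, -0.016, -0.006, -0.006, 0, 4.7, -4.2], [0.4, -0.015, -0.008, -0.008, 0, 4.6, -4.2], [0.4, -0.014, -0.008, -0.009, 0, 4.7, -4.1], [0.4, -0.013, -0.009, -0.01, 0, 4.6, -4.2]]
[[0.4, -0.011, -0.01, -0.011, 0, 4.7, -4.2], [0.4, -0.009, -0.011, -0.012, 0, 4.6, -4.2], [0.4, -0.007, -0.011, -0.012
[... 923 characters left out ...]
-0.65  0.17 -0.74] v 0.57
v 21 [ 0.33  0.64 -0.23  1.74 -0.19  1.44  1.17] err 0.0 p [ 0.477 -0.057  0.233] y [-0.56  0.37 -0.74] v 0.53
v 24 [ 0.46  0.63 -0.16  1.75 -0.31  1.4   1.11] err 0.0 p [ 0.484 -0.112  0.233] y [-0.41  0.53 -0.74] v 0.5
v 27 [ 0.57  0.62 -0.09  1.76 -0.44  1.35  1.04] err 0.0 p [ 0.491 -0.167  0.233] y [-0.22  0.63 -0.74] v 0.51
v 30 [ 0.67  0.61 -0.03  1.79 -0.57  1.28  0.96] err 0.0 p [ 0.498 -0.223  0.234] y [ 0.    0.67 -0.74] v 0.55
max err 3.171295411367525e-09 max v 0.5731076009902917
0.2 [0.61 0.42 0.31]
0.1 [0.61 0.42 0.42]
0.0 [0.65 0.35 0.48]
0.0 [0.69 0.2  0.48]
0.0 [0.7  0.03 0.48]
0.0 [ 0.68 -0.14  0.48]
0.0 [ 0.62 -0.29  0.48]
0.0 [ 0.54 -0.41  0.49]
```

Emit:
{"fn": "step_arm", "kwargs": {
  "commands": [
    [0.4, 0, -0.007, 0.006, 0, 0, 0],
    [0.4, 0, -0.014, 0.013, 0, 0, 0],
    [0.4, 0, -0.021, 0.019, 0, 0, 0]
  ],
  "squeeze": 25
}}

```text
time: 9.0
position: [0.4979, 0.2177, 0.0861]
eef_rot: [-0.287, -1.079, 2.419]
force: [0.9, -0.0, -1.3]
opening: 0.0609
```

```bash
python3 log.py;  python3 - <<'E'
from path import *
p,d=eyes.capture('wrist'); cv2.imwrite('pics/w3.png',p[:,:,::-1])
E
```

```text
t 9.0 q [-0.363  0.918 -0.531  1.668  0.531  1.463  1.462] p [0.4979 0.2177 0.0861] F [ 0.9 -0.  -1.3] op 0.0609
[[-0.866 -0.335 -0.371]
 [ 0.499 -0.578 -0.645]
 [ 0.002 -0.744  0.668]]
```

View pics/w3.png

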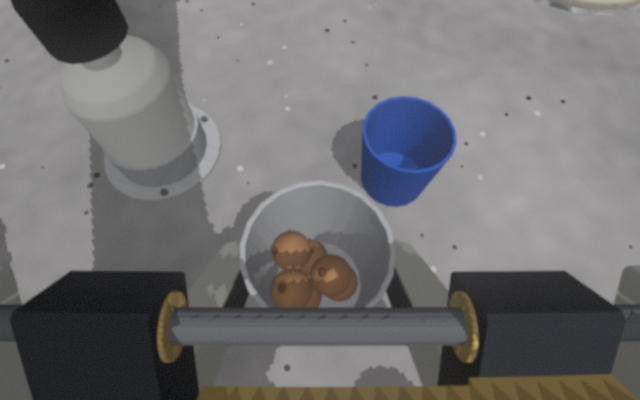

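Emit:
{"fn": "step_arm", "kwargs": {
  "commands": [
    [0.4, 0, -0.021, 0.019, 0, 0, 0],
    [0.4, 0, -0.021, 0.019, 0, 0, 0],
    [0.4, 0, -0.022, 0.019, 0, 0, 0],
    [0.4, 0, -0.021, 0.019, 0, 0, 0],
    [0.4, 0, -0.021, 0.019, 0, 0, 0],
    [0.4, -0.007, 0.011, 0.013, 0, 4.7, -4.1],
    [0.4, -0.009, 0.011, 0.013, 0, 4.6, -4.2],
    [0.4, -0.011, 0.01, 0.011, 0, 4.6, -4.2]
  ]
}}

```text
time: 9.72
position: [0.4912, 0.1629, 0.2313]
eef_rot: [-0.433, -0.954, 2.123]
force: [0.1, 0.2, -1.7]
opening: 0.061
```

Emit:
{"fn": "step_arm", "kwargs": {
  "commands": [
    [0.4, -0.012, 0.009, 0.01, 0, 4.7, -4.2],
    [0.4, -0.014, 0.009, 0.01, 0, 4.6, -4.2],
    [0.4, -0.015, 0.007, 0.008, 0, 4.7, -4.1],
    [0.4, -0.016, 0.006, 0.007, 0, 4.6, -4.2],
    [0.4, -0.017, 0.005, 0.006, 0, 4.7, -4.2],
    [0.4, -0.017, 0.004, 0.004, 0, 4.6, -4.2],
    [0.4, -0.018, 0.002, 0.003, 0, 4.7, -4.2],
    [0.4, -0.019, 0.001, 0.001, 0, 4.6, -4.1]
  ]
}}

```text
time: 10.38
position: [0.4721, 0.0148, 0.2309]
eef_rot: [-0.691, -0.596, 1.323]
force: [0.2, 0.0, -1.5]
opening: 0.0612
```

Emit:
{"fn": "step_arm", "kwargs": {
  "commands": [
    [0.4, -0.018, -0.001, 0, 0, 4.7, -4.2],
    [0.4, -0.018, -0.004, -0.005, 0, 4.6, -4.2],
    [0.4, -0.016, -0.006, -0.006, 0, 4.7, -4.2],
    [0.4, -0.015, -0.008, -0.008, 0, 4.6, -4.2],
    [0.4, -0.014, -0.008, -0.009, 0, 4.7, -4.1],
    [0.4, -0.013, -0.009, -0.01, 0, 4.6, -4.2],
    [0.4, -0.011, -0.01, -0.011, 0, 4.7, -4.2],
    [0.4, -0.009, -0.011, -0.012, 0, 4.6, -4.2]
  ]
}}

```text
time: 11.05
position: [0.4863, -0.1328, 0.2323]
eef_rot: [-0.816, -0.231, 0.506]
force: [-0.7, -1.1, -0.9]
opening: 0.061
```

Emit:
{"fn": "step_arm", "kwargs": {
  "commands": [
    [0.4, -0.007, -0.011, -0.012, 0, 4.6, -4.2],
    [0.4, -0.006, -0.012, -0.013, 0, 4.7, -4.1],
    [0.4, -0.004, -0.013, -0.013, 0, 4.6, -4.2],
    [0.4, -0.001, -0.012, -0.014, 0, 4.7, -4.2],
    [0.4, 0, -0.013, -0.014, 0, 4.6, -4.2],
    [0.4, 0, 0, 0, 0, 0, 0]
  ]
}}

```text
time: 11.55
position: [0.496, -0.2289, 0.2329]
eef_rot: [-0.839, 0.002, -0.013]
force: [-1.0, -0.8, -2.2]
opening: 0.0608
```

```bash
python3 log.py;  python3 - <<'E'
from path import *
pos0,M0=pp(0,60,150,.27); c=cur(); print(pos0,c[0]-pos0,np.degrees(R.from_matrix(c[1].T@M0).magnitude()))
K,D_,Tc=cam('wrist')
p,d=eyes.capture('wrist'); cv2.imwrite('pics/w4.png',p[:,:,::-1])
via=[pp(th,60,150,rz) for th,rz in ((30,.24),(60,.21),(75,.18),(88,.155))]
o,e=rows(c,via,.4,ra=1,vmax=.03,wmax=5); print(len(o)); r=verify(c,o)
E
```

```text
t 11.55 q [ 0.687  0.612 -0.038  1.792 -0.574  1.276  0.964] p [ 0.496  -0.2289  0.2329] F [-1.  -0.8 -2.2] op 0.0608
[[ 1.     0.01   0.007]
 [-0.012  0.668  0.744]
 [ 0.003 -0.744  0.668]]
[ 0.498      -0.22210703  0.23388025] [-0.00201697 -0.00676199 -0.00101465] 0.7096482200804393
[[0.4, -0.001, 0.002, -0.004, -3.7, 1.4, 1.7], [0.4, -0.001, 0.003, -0.004, -3.7, 1.3, 1.6], [0.4, -0.001, 0.002, -0.003, -3.7, 1.4, 1.7], [0.4, 0, 0.003, -0.004, -3.7, 1.3, 1.7], [0.4, -0.001, 0.004, -0.003, -3.8, 1.4, 1.6], [0.4, 0, 0.003, -0.003, -3.7, 1.4, 1.7], [0.4, 0, 0.004, -0.003, -3.7, 1.3, 1.7], [0.4, -0.001, 0.002, -0.004, -4.3, 1.7, 1.8]]
[[0.4, 0, 0.004, -0.003, -4.3, 1.7, 1.9], [0.4, 0, 0.003, -0.003, -4.4, 1.7, 1.8], [0.4, 0, 0.003, -0.003, -4.3, 1.6, 1.9], [0.4, 0.001, 0.004, -0.002, -4.3, 1.7, 1.8], [0.4, 0, 0.004, -0.002, -4.4, 1.7, 1.9], [0.4, 0.002, 0.005, 0, -3.2, 1.2, 1.4], [0.4, 0.003, 0.006, 0, -3.3, 1.3, 1.4], [0.4, 0.002, 0.005, 0.001, -3.2, 1.2, 1.4]]
[[0.4, 0.002, 0.005, 0, -3.3, 1.3, 1.4], [0.4, 0.003, 0.005, 0.002, -3.7, 1.4, 1.6], [0.4, 0.003, 0.005, 0.002, -3.8, 1.5, 1.6
[... 503 characters left out ...]
.57  0.21  1.81 -0.12  1.12  0.38] err 0.0 p [ 0.485 -0.244  0.196] y [-0.31  0.14 -0.94] v 0.93
v 10 [ 0.12  0.6   0.28  1.81 -0.01  1.12  0.24] err 0.0 p [ 0.482 -0.249  0.19 ] y [-0.39 -0.   -0.92] v 0.86
v 12 [0.01 0.64 0.35 1.81 0.09 1.13 0.1 ] err 0.0 p [ 0.479 -0.254  0.183] y [-0.47 -0.14 -0.87] v 0.82
v 14 [-0.07  0.7   0.4   1.81  0.15  1.14 -0.  ] err 0.0 p [ 0.478 -0.257  0.171] y [-0.52 -0.24 -0.82] v 0.58
v 16 [-0.14  0.76  0.44  1.81  0.21  1.16 -0.09] err 0.0 p [ 0.476 -0.26   0.161] y [-0.57 -0.33 -0.75] v 0.52
v 18 [-0.2   0.84  0.49  1.8   0.26  1.19 -0.18] err 0.0 p [ 0.476 -0.262  0.149] y [-0.63 -0.42 -0.66] v 0.55
max err 4.0562644226189345e-09 max v 0.9259104412304096
```

View pics/w4.png

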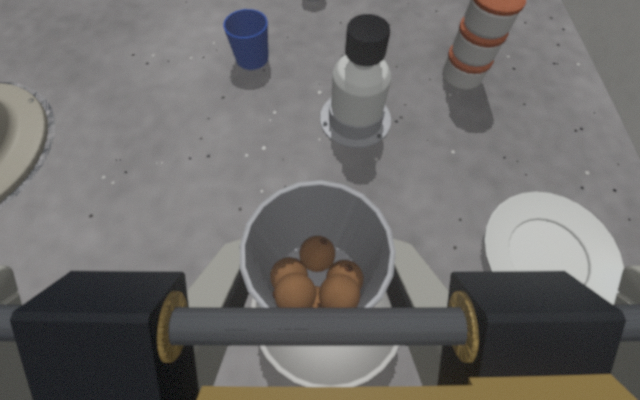

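Emit:
{"fn": "step_arm", "kwargs": {
  "commands": [
    [0.4, -0.001, 0.002, -0.004, -3.7, 1.4, 1.7],
    [0.4, -0.001, 0.003, -0.004, -3.7, 1.3, 1.6],
    [0.4, -0.001, 0.002, -0.003, -3.7, 1.4, 1.7],
    [0.4, 0, 0.003, -0.004, -3.7, 1.3, 1.7],
    [0.4, -0.001, 0.004, -0.003, -3.8, 1.4, 1.6],
    [0.4, 0, 0.003, -0.003, -3.7, 1.4, 1.7],
    [0.4, 0, 0.004, -0.003, -3.7, 1.3, 1.7],
    [0.4, -0.001, 0.002, -0.004, -4.3, 1.7, 1.8]
  ]
}}

```text
time: 12.27
position: [0.489, -0.2355, 0.2001]
eef_rot: [-1.36, 0.287, 0.147]
force: [-0.8, 0.8, -2.5]
opening: 0.0607
```

Emit:
{"fn": "step_arm", "kwargs": {
  "commands": [
    [0.4, 0, 0.004, -0.003, -4.3, 1.7, 1.9],
    [0.4, 0, 0.003, -0.003, -4.4, 1.7, 1.8],
    [0.4, 0, 0.003, -0.003, -4.3, 1.6, 1.9],
    [0.4, 0.001, 0.004, -0.002, -4.3, 1.7, 1.8],
    [0.4, 0, 0.004, -0.002, -4.4, 1.7, 1.9],
    [0.4, 0.002, 0.005, 0, -3.2, 1.2, 1.4]
  ]
}}

```text
time: 12.77
position: [0.4822, -0.2474, 0.177]
eef_rot: [-1.78, 0.546, 0.264]
force: [0.1, 0.3, -1.5]
opening: 0.0606
```

```bash
python3 log.py;  python3 - <<'E'
from path import *
c=cur()
Rc=c[1]@Mg.T; print('tilt',np.degrees(np.arccos(Rc[2,2])),'rim',(c[0]-.019*c[1][:,1]+.0195*Rc[:,2]).round(4))
via=[pp(th,60,150,rz) for th,rz in ((75,.165),(90,.145),(105,.145),(125,.145))]
o,e=rows(c,via,.4,ra=1,vmax=.03,wmax=4); print(len(o)); r=verify(c,o)
E
```

```text
t 12.77 q [-0.04   0.668  0.363  1.816  0.129  1.14   0.041] p [ 0.4822 -0.2474  0.177 ] F [ 0.1  0.3 -1.5] op 0.0606
[[ 0.864 -0.492  0.103]
 [-0.225 -0.195  0.955]
 [-0.45  -0.848 -0.279]]
tilt 63.67569887959869 rim [ 0.5    -0.2284  0.2018]
[[0.4, 0.004, 0.011, -0.001, -3.1, 1.6, 1.5], [0.4, 0.004, 0.01, 0, -3.1, 1.5, 1.5], [0.4, 0.005, 0.011, 0, -3.1, 1.6, 1.5], [0.4, 0.001, 0.003, 0, -3.3, 1.2, 1.4], [0.4, 0.001, 0.002, 0.001, -3.2, 1.3, 1.4], [0.4, 0.002, 0.003, 0.001, -3.3, 1.2, 1.4], [0.4, 0.001, 0.002, 0.001, -3.2, 1.3, 1.4], [0.4, -0.001, -0.001, -0.002, -3.3, 1.3, 1.4]]
[[0.4, -0.001, -0.001, -0.002, -3.2, 1.2, 1.3], [0.4, -0.001, -0.001, -0.002, -3.3, 1.3, 1.4], [0.4, -0.002, 0, -0.002, -3.2, 1.2, 1.4], [0.4, -0.001, -0.001, -0.002, -2.9, 1.1, 1.3], [0.4, -0.001, -0.001, -0.001, -2.9, 1.1, 1.2], [0.4, -0.001, -0.001, -0.002, -2.9, 1.2, 1.2], [0.4, -0.001, -0.001, -0.002, -2.9, 1.1, 1.3], [0.4, -0.001, -0.001, -0.002, -2.9, 1.1, 1.2]]
[[0.4, -0.001, 0, -0.002, -2.8, 1.1, 1.3]]
17
v 0 [-0.07  0.7   0.39  1.82  0.16  1.14 -0.01] err 0.0 p [ 0.48  -0.251  0.166] y [-0.52 -0.2
[... 253 characters left out ...]
 0.52  1.8   0.29  1.2  -0.25] err 0.0 p [ 0.475 -0.262  0.134] y [-0.66 -0.48 -0.58] v 0.42
v 8 [-0.29  0.98  0.55  1.78  0.32  1.26 -0.31] err 0.0 p [ 0.474 -0.264  0.139] y [-0.7  -0.54 -0.48] v 0.37
v 10 [-0.33  1.04  0.59  1.76  0.35  1.31 -0.36] err 0.0 p [ 0.473 -0.264  0.144] y [-0.72 -0.58 -0.37] v 0.38
v 12 [-0.36  1.1   0.62  1.75  0.38  1.36 -0.4 ] err 0.0 p [ 0.473 -0.264  0.148] y [-0.74 -0.62 -0.26] v 0.37
v 14 [-0.38  1.17  0.65  1.73  0.4   1.41 -0.43] err 0.0 p [ 0.474 -0.263  0.153] y [-0.75 -0.64 -0.16] v 0.38
v 16 [-0.4   1.23  0.67  1.72  0.42  1.47 -0.47] err 0.0 p [ 0.475 -0.263  0.157] y [-0.76 -0.65 -0.05] v 0.37
max err 1.426527350985578e-09 max v 0.589656483836756
```

Emit:
{"fn": "step_arm", "kwargs": {
  "commands": [
    [0.4, 0.004, 0.011, -0.001, -3.1, 1.6, 1.5],
    [0.4, 0.004, 0.01, 0, -3.1, 1.5, 1.5],
    [0.4, 0.005, 0.011, 0, -3.1, 1.6, 1.5],
    [0.4, 0.001, 0.003, 0, -3.3, 1.2, 1.4],
    [0.4, 0.001, 0.002, 0.001, -3.2, 1.3, 1.4],
    [0.4, 0.002, 0.003, 0.001, -3.3, 1.2, 1.4],
    [0.4, 0.001, 0.002, 0.001, -3.2, 1.3, 1.4],
    [0.4, -0.001, -0.001, -0.002, -3.3, 1.3, 1.4]
  ]
}}

```text
time: 13.43
position: [0.4739, -0.2632, 0.135]
eef_rot: [-2.195, 0.86, 0.382]
force: [-0.3, 0.0, -1.6]
opening: 0.0611
```

Emit:
{"fn": "step_arm", "kwargs": {
  "commands": [
    [0.4, 0, 0, 0, 0, 0, 0],
    [0.4, -0.001, -0.001, -0.002, -3.2, 1.2, 1.3],
    [0.4, 0, 0, 0, 0, 0, 0],
    [0.4, -0.001, -0.001, -0.002, -3.3, 1.3, 1.4],
    [0.4, 0, 0, 0, 0, 0, 0],
    [0.4, -0.002, 0, -0.002, -3.2, 1.2, 1.4],
    [0.4, 0, 0, 0, 0, 0, 0],
    [0.4, -0.001, -0.001, -0.002, -2.9, 1.1, 1.3]
  ]
}}

```text
time: 14.1
position: [0.4718, -0.2674, 0.1467]
eef_rot: [-2.386, 1.012, 0.444]
force: [0.1, -0.5, 0.2]
opening: 0.0609
```

Emit:
{"fn": "step_arm", "kwargs": {
  "commands": [
    [0.4, -0.001, -0.001, -0.001, -2.9, 1.1, 1.2],
    [0.4, -0.001, -0.001, -0.002, -2.9, 1.2, 1.2],
    [0.4, -0.001, -0.001, -0.002, -2.9, 1.1, 1.3],
    [0.4, -0.001, -0.001, -0.002, -2.9, 1.1, 1.2],
    [0.4, -0.001, 0, -0.002, -2.8, 1.1, 1.3],
    [0.4, 0, 0, 0, 0, 0, 0],
    [0.4, 0, 0, 0, 0, 0, 0]
  ]
}}

```text
time: 14.68
position: [0.473, -0.2655, 0.1559]
eef_rot: [-2.606, 1.195, 0.529]
force: [-0.2, 0.7, -0.9]
opening: 0.0607
```

```bash
python3 log.py;  python3 - <<'E'
from path import *
c=cur()
Rc=c[1]@Mg.T; print('tilt',np.degrees(np.arccos(Rc[2,2])))
a,_=eyes.capture('wrist');b,_=eyes.capture('scene')
cv2.imwrite('pics/w5.png',np.hstack([cv2.resize(a,(480,300)),cv2.resize(b[100:250,200:360],(320,300))])[:,:,::-1])
E
```

```text
t 14.68 q [-0.392  1.226  0.672  1.716  0.42   1.462 -0.465] p [ 0.473  -0.2655  0.1559] F [-0.2  0.7 -0.9] op 0.0607
[[ 0.603 -0.764 -0.228]
 [-0.683 -0.643  0.348]
 [-0.412 -0.054 -0.909]]
tilt 124.65444443635994
```

View pics/w5.png

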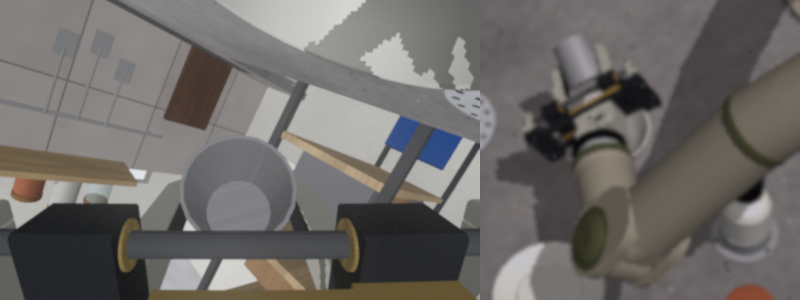

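```bash
python3 - <<'E'
from path import *
c=cur()
up=np.array([.4993,.2178,.2298])
pos0,M0=pp(0,60,150,.27)
mid=(up+pos0)/2; mid[0]=.47; Mm=R.from_euler('z',-75,degrees=True).as_matrix()@Mg
o,e=rows(c,[pp(90,60,150,.18),pp(50,60,150,.25),(pos0,M0),(mid,Mm),(up,Mg)],.4,ra=1,vmax=.033)
print(len(o)); r=verify(c,o)
E
```

```text
[[0.4, -0.001, -0.001, -0.002, 5, -2, -2.2], [0.4, -0.001, 0, -0.001, 4.9, -1.9, -2.2], [0.4, -0.001, -0.001, -0.002, 5, -2, -2.2], [0.4, -0.001, -0.001, -0.001, 5, -1.9, -2.2], [0.4, -0.001, -0.002, -0.001, 5, -2, -2.2], [0.4, -0.001, -0.001, -0.002, 4.9, -1.9, -2.2], [0.4, -0.004, -0.006, -0.003, 5, -2, -2.1], [0.4, -0.003, -0.006, -0.002, 4.9, -1.9, -2.1]]
[[0.4, -0.003, -0.006, -0.002, 5, -1.9, -2.2], [0.4, -0.003, -0.007, -0.001, 4.9, -1.9, -2.1], [0.4, -0.003, -0.007, 0, 5, -1.9, -2.1], [0.4, -0.003, -0.007, 0, 4.9, -1.9, -2.1], [0.4, -0.002, -0.007, 0.001, 5, -1.9, -2.2], [0.4, 0, -0.002, 0.003, 5.4, -2.1, -2.3], [0.4, 0.001, -0.003, 0.004, 5.4, -2.1, -2.3], [0.4, 0.001, -0.001, 0.004, 5.4, -2.1, -2.3]]
[[0.4, 0.001, -0.002, 0.004, 5.4, -2.1, -2.3], [0.4, 0.002, -0.001, 0.004, 5.4, -2.1, -2.4], [0.4, 0.001, 0, 0.004, 5.4, -2.1, -2.3], [0.4, 0.002, 0, 0.004, 5.5, -2.1, -2.3], [0.4, 0.002, 0, 0.004, 5.4, -2.1, -2.3], [0.4, -0.003, 0.013, 0.014, 0, -4.6, 4.1], [0.4, 0, 0.012, 0.013, 0, -4.6, 4.2], [0.4, 0.002, 0.013, 0.014, 0, -4.7, 4.2]]
[[0.4, 0.003, 0.012, 0.013, 0, -4.6, 4.2]
[... 1200 characters left out ...]
0.54  0.2   1.79 -0.24  1.18  0.53] err 0.0 p [ 0.488 -0.239  0.224] y [-0.24  0.26 -0.94] v 1.15
v 20 [ 0.64  0.61  0.01  1.79 -0.59  1.29  0.99] err 0.0 p [ 0.498 -0.222  0.234] y [-0.    0.67 -0.74] v 1.0
v 25 [ 0.47  0.63 -0.09  1.75 -0.37  1.39  1.11] err 0.0 p [ 0.486 -0.13   0.233] y [-0.35  0.57 -0.74] v 0.52
v 30 [ 0.26  0.64 -0.21  1.73 -0.16  1.46  1.21] err 0.0 p [ 0.475 -0.039  0.233] y [-0.59  0.31 -0.74] v 0.53
v 35 [ 0.03  0.67 -0.33  1.69  0.04  1.52  1.31] err 0.0 p [0.477 0.053 0.231] y [-0.67 -0.04 -0.74] v 0.56
v 40 [-0.2   0.71 -0.44  1.63  0.25  1.6   1.44] err 0.0 p [0.489 0.145 0.231] y [-0.55 -0.38 -0.74] v 0.53
max err 5.991798995837753e-09 max v 1.1485679545027303
```

Emit:
{"fn": "step_arm", "kwargs": {
  "commands": [
    [0.4, -0.001, -0.001, -0.002, 5, -2, -2.2],
    [0.4, -0.001, 0, -0.001, 4.9, -1.9, -2.2],
    [0.4, -0.001, -0.001, -0.002, 5, -2, -2.2],
    [0.4, -0.001, -0.001, -0.001, 5, -1.9, -2.2],
    [0.4, -0.001, -0.002, -0.001, 5, -2, -2.2],
    [0.4, -0.001, -0.001, -0.002, 4.9, -1.9, -2.2],
    [0.4, -0.004, -0.006, -0.003, 5, -2, -2.1],
    [0.4, -0.003, -0.006, -0.002, 4.9, -1.9, -2.1]
  ]
}}

```text
time: 15.45
position: [0.4771, -0.2587, 0.1843]
eef_rot: [-1.985, 0.7, 0.312]
force: [0.3, -0.8, -1.6]
opening: 0.0611
```

Emit:
{"fn": "step_arm", "kwargs": {
  "commands": [
    [0.4, -0.003, -0.006, -0.002, 5, -1.9, -2.2],
    [0.4, -0.003, -0.007, -0.001, 4.9, -1.9, -2.1],
    [0.4, -0.003, -0.007, 0, 5, -1.9, -2.1],
    [0.4, -0.003, -0.007, 0, 4.9, -1.9, -2.1],
    [0.4, -0.002, -0.007, 0.001, 5, -1.9, -2.2],
    [0.4, 0, -0.002, 0.003, 5.4, -2.1, -2.3],
    [0.4, 0.001, -0.003, 0.004, 5.4, -2.1, -2.3],
    [0.4, 0.001, -0.001, 0.004, 5.4, -2.1, -2.3]
  ]
}}

```text
time: 16.12
position: [0.4884, -0.2393, 0.2262]
eef_rot: [-1.305, 0.26, 0.115]
force: [0.7, 0.1, -1.5]
opening: 0.0608
```

```bash
python3 log.py;  python3 - <<'E'
from path import *
a,_=eyes.capture('wrist');b,_=eyes.capture('scene');s,_=eyes.capture('side')
cv2.imwrite('pics/w6.png',np.vstack([cv2.resize(a,(480,300)),np.hstack([cv2.resize(b[100:250,200:320],(240,300)),cv2.resize(s[110:260,290:410],(240,300))])])[:,:,::-1])
E
```

```text
t 16.12 q [ 0.313  0.533  0.191  1.792 -0.237  1.173  0.528] p [ 0.4884 -0.2393  0.2262] F [ 0.7  0.1 -1.5] op 0.0608
[[ 0.965 -0.229  0.125]
 [-0.063  0.262  0.963]
 [-0.254 -0.937  0.238]]
```

View pics/w6.png

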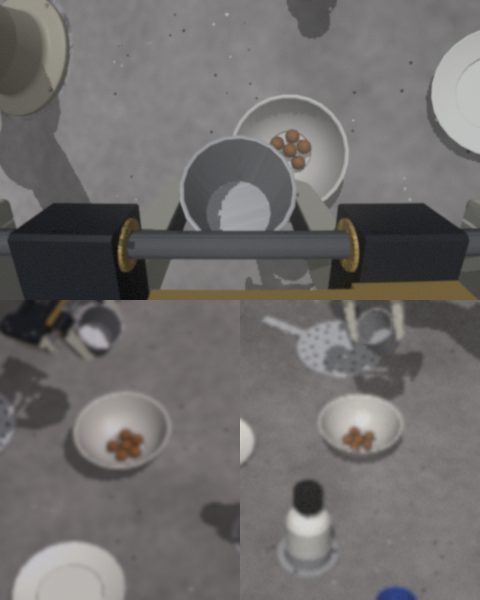

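The cup is empty. The nutmegs are in the bowl, with at least five visible at about (290,150) in the wrist part of the picture; I'll count them later. Next I carry the cup back.

Emit:
{"fn": "step_arm", "kwargs": {
  "commands": [
    [0.4, 0.001, -0.002, 0.004, 5.4, -2.1, -2.3],
    [0.4, 0.002, -0.001, 0.004, 5.4, -2.1, -2.4],
    [0.4, 0.001, 0, 0.004, 5.4, -2.1, -2.3],
    [0.4, 0.002, 0, 0.004, 5.5, -2.1, -2.3],
    [0.4, 0.002, 0, 0.004, 5.4, -2.1, -2.3],
    [0.4, -0.003, 0.013, 0.014, 0, -4.6, 4.1],
    [0.4, 0, 0.012, 0.013, 0, -4.6, 4.2],
    [0.4, 0.002, 0.013, 0.014, 0, -4.7, 4.2]
  ]
}}

```text
time: 16.93
position: [0.4907, -0.166, 0.2317]
eef_rot: [-0.834, -0.134, 0.316]
force: [1.4, 0.3, -0.7]
opening: 0.0607
```

Emit:
{"fn": "step_arm", "kwargs": {
  "commands": [
    [0.4, 0.003, 0.012, 0.013, 0, -4.6, 4.2],
    [0.4, 0.006, 0.012, 0.013, 0, -4.7, 4.2],
    [0.4, 0.008, 0.011, 0.012, 0, -4.6, 4.2],
    [0.4, 0.009, 0.011, 0.012, 0, -4.7, 4.2],
    [0.4, 0.011, 0.01, 0.011, 0, -4.6, 4.1],
    [0.4, 0.012, 0.009, 0.01, 0, -4.6, 4.2],
    [0.4, 0.014, 0.008, 0.009, 0, -4.7, 4.2],
    [0.4, 0.016, 0.008, 0.008, 0, -4.6, 4.2]
  ]
}}

```text
time: 17.6
position: [0.4724, -0.0178, 0.2306]
eef_rot: [-0.736, -0.499, 1.137]
force: [0.2, 0.0, -1.1]
opening: 0.0608
```

Emit:
{"fn": "step_arm", "kwargs": {
  "commands": [
    [0.4, 0.016, 0.006, 0.006, 0, -4.7, 4.2],
    [0.4, 0.018, 0.001, 0.002, 0, -4.6, 4.2],
    [0.4, 0.019, 0.001, 0, 0, -4.6, 4.1],
    [0.4, 0.018, -0.001, -0.001, 0, -4.7, 4.2],
    [0.4, 0.018, -0.002, -0.003, 0, -4.6, 4.2],
    [0.4, 0.018, -0.004, -0.004, 0, -4.7, 4.2],
    [0.4, 0.017, -0.005, -0.006, 0, -4.6, 4.2],
    [0.4, 0.016, -0.006, -0.007, 0, -4.7, 4.2]
  ]
}}

```text
time: 18.27
position: [0.4872, 0.1296, 0.2289]
eef_rot: [-0.509, -0.858, 1.943]
force: [0.4, -0.3, -1.1]
opening: 0.0606
```

Emit:
{"fn": "step_arm", "kwargs": {
  "commands": [
    [0.4, 0.015, -0.007, -0.008, 0, -4.6, 4.2],
    [0.4, 0.013, -0.008, -0.01, 0, -4.6, 4.1],
    [0.4, 0.012, -0.01, -0.01, 0, -4.7, 4.2],
    [0.4, 0.011, -0.01, -0.012, 0, -4.6, 4.2],
    [0.4, 0.009, -0.01, -0.012, 0, -4.7, 4.2],
    [0.4, 0, 0, 0, 0, 0, 0]
  ]
}}

```text
time: 18.77
position: [0.4963, 0.2265, 0.2271]
eef_rot: [-0.278, -1.084, 2.437]
force: [-0.9, 1.0, -0.5]
opening: 0.0604
```

```bash
python3 log.py;  python3 - <<'E'
from path import *
c=cur(); Rc=c[1]@Mg.T; print('tilt',np.degrees(np.arccos(Rc[2,2])))
K,D_,Tc=cam('wrist')
p,d=eyes.capture('wrist')
W=cloud('wrist',d,Tc)
g=c[0]-.019*c[1][:,1]
# rim: points of the cup near g
m=(np.linalg.norm(W[...,:2]-g[:2],axis=-1)<.045)&(W[...,2]>g[2]+.01)&(W[...,2]<g[2]+.04)
Q=W[m]; print(m.sum(),g.round(4),np.percentile(Q[:,2],[50,95,99]))
top=Q[Q[:,2]>np.percentile(Q[:,2],97)-.004]; print(circ(top))
# plane of floor interior
m=(np.linalg.norm(W[...,:2]-g[:2],axis=-1)<.02)&(W[...,2]<g[2]-.02)&(W[...,2]>g[2]-.06);Q=W[m];print('floor',len(Q))
if len(Q)>20:
  A=np.c_[Q[:,:2]-g[:2],np.ones(len(Q))];x=np.linalg.lstsq(A,Q[:,2],rcond=None)[0];print(x)
tgt=np.array([.4993,.2178,.0298])
o,e=rows(c,[(tgt+[0,0,.02],Mg),(tgt+[0,0,.001],Mg)],.4,ra=1,vmax=.03);verify(c,o)
E
```

```text
t 18.77 q [-0.373  0.751 -0.542  1.6    0.45   1.653  1.562] p [0.4963 0.2265 0.2271] F [-0.9  1.  -0.5] op 0.0604
[[-0.876 -0.324 -0.358]
 [ 0.483 -0.586 -0.651]
 [ 0.001 -0.743  0.67 ]]
tilt 0.07608487447333664
8171 [0.5025 0.2377 0.2412] [0.26032856 0.27569075 0.27843627]
(array([0.50466961, 0.24099013]), np.float64(0.038866623626593315))
floor 3100
[-0.00541955 -0.0008195   0.2007178 ]
[[0.4, -0.001, 0.023, -0.019, 0, 0.1, -0.1], [0.4, -0.001, 0.022, -0.019, 0, 0.2, -0.1], [0.4, -0.002, 0.023, -0.019, 0, 0.1, -0.2], [0.4, -0.001, 0.023, -0.019, 0, 0.2, -0.1], [0.4, -0.001, 0.022, -0.019, 0, 0.1, -0.1], [0.4, -0.001, 0.023, -0.019, 0, 0.2, -0.1], [0.4, 0, 0.014, -0.013, 0, 0, 0]]
v 0 [-0.37  0.78 -0.54  1.62  0.46  1.61  1.54] err 0.0 p [0.497 0.225 0.197] y [-0.33 -0.59 -0.74] v 0.55
v 1 [-0.38  0.82 -0.53  1.64  0.48  1.57  1.53] err 0.0 p [0.497 0.224 0.168] y [-0.33 -0.58 -0.74] v 0.5
v 2 [-0.38  0.85 -0.52  1.65  0.49  1.53  1.51] err 0.0 p [0.498 0.222 0.138] y [-0.33 -0.58 -0.74] v 0.49
v 3 [-0.38  0.89 -0.51  1.66  0.51  1.48  1.49] err 0.0 p [0.498 0.22  0.109] y [-0.33 -0.58 -0.74] v 0.49
v 4 [-0.38  0.92 -0.5   1.67  0.52  1.45  1.47] err 0.0 p [0.499 0.219 0.08 ] y [-0.33 -0.58 -0.74] v 0.44
v 5 [-0.38  0.96 -0.49  1.67  0.54  1.41  1.46] err 0.0 p [0.499 0.218 0.05 ] y [-0.33 -0.58 -0.74] v 0.45
v 6 [-0.39  0.98 -0.49  1.67  0.55  1.39  1.45] err 0.0 p [0.499 0.218 0.031] y [-0.33 -0.58 -0.74] v 0.3
max err 9.937564416157916e-10 max v 0.5468206994965232
```

Emit:
{"fn": "step_arm", "kwargs": {
  "commands": [
    [0.4, -0.001, 0.023, -0.019, 0, 0.1, -0.1],
    [0.4, -0.001, 0.022, -0.019, 0, 0.2, -0.1],
    [0.4, -0.002, 0.023, -0.019, 0, 0.1, -0.2],
    [0.4, -0.001, 0.023, -0.019, 0, 0.2, -0.1],
    [0.4, -0.001, 0.022, -0.019, 0, 0.1, -0.1],
    [0.4, -0.001, 0.018, -0.015, 0, 0.2, -0.1],
    [0.4, 0, 0, 0, 0, 0, 0],
    [0.4, 0, 0, 0, 0, 0, 0]
  ]
}}

```text
time: 19.48
position: [0.5013, 0.2091, 0.0561]
eef_rot: [-0.297, -1.062, 2.407]
force: [0.5, 0.5, -0.8]
opening: 0.0608
```

```bash
python3 log.py
```

```text
t 19.48 q [-0.372  0.952 -0.488  1.671  0.532  1.419  1.46 ] p [0.5013 0.2091 0.0561] F [ 0.5  0.5 -0.8] op 0.0608
[[-0.857 -0.346 -0.382]
 [ 0.516 -0.578 -0.632]
 [-0.002 -0.739  0.674]]
```

Emit:
{"fn": "step_arm", "kwargs": {
  "commands": [
    [0.4, 0, 0.008, -0.007, 0.3, -0.1, 0],
    [0.4, 0, 0.006, -0.006, 0.1, 0, 0],
    [0.4, 0, 0.003, -0.003, 0, 0, 0],
    [0.4, 0, 0, 0, 0, 0, 0],
    [0.4, 0, 0, 0, 0, 0, 0],
    [0.4, 0, 0, 0, 0, 0, 0]
  ]
}}

```text
time: 19.98
position: [0.5018, 0.2098, 0.0335]
eef_rot: [-0.293, -1.057, 2.409]
force: [0.8, -0.9, -1.4]
opening: 0.0607
```

```bash
python3 log.py
```

```text
t 19.98 q [-0.377  0.984 -0.481  1.667  0.544  1.399  1.452] p [0.5018 0.2098 0.0335] F [ 0.8 -0.9 -1.4] op 0.0607
[[-0.857 -0.349 -0.379]
 [ 0.515 -0.58  -0.631]
 [ 0.    -0.736  0.677]]
```

Emit:
{"fn": "step_arm", "kwargs": {
  "commands": [
    [0.4, 0, 0.0015, -0.0015, -0.3, 0, 0],
    [0.4, 0, 0.0008, -0.0007, -0.3, 0, 0],
    [0.4, 0, 0, 0, 0, 0, 0]
  ]
}}

```text
time: 20.23
position: [0.5017, 0.2095, 0.0301]
eef_rot: [-0.296, -1.07, 2.404]
force: [0.3, 0.2, 0.2]
opening: 0.0611
```

Emit:
{"fn": "step_arm", "kwargs": {
  "commands": [
    [0.4, 0, 0.0008, -0.0007, 0, 0, 0],
    [0.4, 0, 0, 0, 0, 0, 0]
  ]
}}

```text
time: 20.4
position: [0.5017, 0.2095, 0.0299]
eef_rot: [-0.296, -1.068, 2.405]
force: [0.1, 0.2, 5.9]
opening: 0.0611
```

```bash
python3 log.py
```

```text
t 20.4 q [-0.374  0.984 -0.482  1.673  0.548  1.385  1.448] p [0.5017 0.2095 0.0299] F [0.1 0.2 5.9] op 0.0611
[[-0.857 -0.345 -0.382]
 [ 0.515 -0.575 -0.636]
 [ 0.    -0.742  0.67 ]]
```

Emit:
{"fn": "step_arm", "kwargs": {
  "commands": [
    [0.8, 0, 0, 0, 0, 0, 0],
    [1, 0, 0, 0, 0, 0, 0],
    [1, 0, 0, 0, 0, 0, 0],
    [1, 0, 0, 0, 0, 0, 0],
    [1, 0, 0, 0, 0, 0, 0],
    [1, 0, 0, 0, 0, 0, 0]
  ]
}}

```text
time: 20.9
position: [0.5017, 0.2097, 0.0288]
eef_rot: [-0.296, -1.07, 2.404]
force: [0.5, 0.1, 0.1]
opening: 0.0918
```

Emit:
{"fn": "step_arm", "kwargs": {
  "commands": [
    [1, 0, -0.01, 0, 0, 0, 0],
    [1, 0, -0.02, 0, 0, 0, 0],
    [1, 0, -0.03, 0, 0, 0, 0],
    [1, 0, -0.03, 0, 0, 0, 0],
    [1, 0, -0.03, 0, 0, 0, 0],
    [1, 0, -0.03, 0, 0, 0, 0],
    [1, 0, 0, 0, 0, 0, 0]
  ]
}}

```text
time: 21.48
position: [0.5552, 0.3009, 0.1446]
eef_rot: [-0.299, -1.08, 2.402]
force: [-0.9, -0.6, -0.3]
opening: 0.0926
```

```bash
python3 log.py;  python3 - <<'E'
from path import *
a,_=eyes.capture('wrist');b,_=eyes.capture('scene');s,_=eyes.capture('side')
cv2.imwrite('pics/w7.png',np.vstack([cv2.resize(a,(480,300)),np.hstack([cv2.resize(b[130:205,215:310],(240,200)),cv2.resize(s[150:200,320:380],(240,200))])])[:,:,::-1])
E
```

```text
t 21.48 q [-0.446  0.934 -0.502  1.39   0.472  1.669  1.539] p [0.5552 0.3009 0.1446] F [-0.9 -0.6 -0.3] op 0.0926
[[-0.858 -0.341 -0.384]
 [ 0.514 -0.569 -0.642]
 [ 0.    -0.748  0.664]]
```

View pics/w7.png

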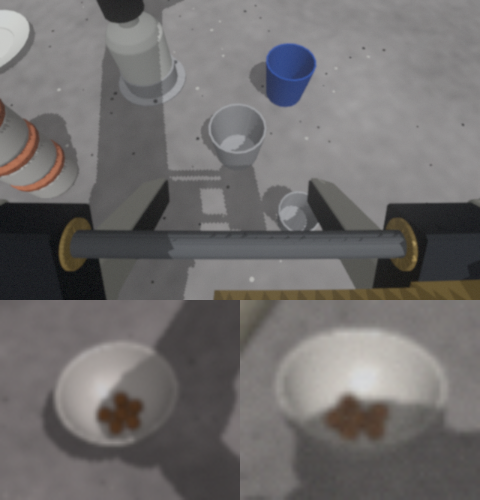

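```bash
python3 - <<'E'
from path import *
c=cur()
cap=np.array([.5533,.0466])
Mb=down_tilt(-80,0)
via=[(np.array([.545,.25,.25]),Slerp([0,1],R.from_matrix([c[1],Mb]))(.3).as_matrix()),(np.r_[cap,.25],Mb),(np.r_[cap,.19],Mb)]
o,e=rows(c,via,1,ra=1,vmax=.033)
print(len(o)); r=verify(c,o)
E
```

```text
[[1, -0.002, -0.007, 0.015, -0.8, 5.6, -2.2], [1, -0.004, -0.008, 0.015, -0.8, 5.7, -2.1], [1, -0.004, -0.008, 0.014, -0.8, 5.6, -2.2], [1, -0.006, -0.009, 0.014, -0.8, 5.6, -2.2], [1, -0.007, -0.009, 0.012, -0.8, 5.6, -2.1], [1, -0.007, -0.009, 0.012, -0.9, 5.6, -2.2], [1, -0.009, -0.01, 0.012, -0.8, 5.7, -2.1], [1, -0.012, 0.004, 0.001, -0.8, 5.7, -2.2]]
[[1, -0.012, 0.003, 0.001, -0.8, 5.8, -2.3], [1, -0.012, 0.003, -0.001, -0.8, 5.7, -2.2], [1, -0.012, 0.003, -0.002, -0.9, 5.7, -2.2], [1, -0.013, 0.002, -0.003, -0.8, 5.8, -2.2], [1, -0.011, 0.002, -0.004, -0.8, 5.7, -2.2], [1, -0.012, 0.001, -0.006, -0.9, 5.8, -2.2], [1, -0.011, 0.001, -0.006, -0.8, 5.7, -2.2], [1, -0.01, 0.001, -0.008, -0.8, 5.8, -2.2]]
[[1, -0.009, 0, -0.008, -0.8, 5.7, -2.2], [1, -0.009, 0.001, -0.01, -0.9, 5.7, -2.2], [1, -0.008, 0, -0.01, -0.8, 5.8, -2.2], [1, -0.006, 0, -0.011, -0.8, 5.7, -2.2], [1, -0.005, -0.001, -0.011, -0.8, 5.8, -2.2], [1, -0.005, 0, -0.012, -0.9, 5.7, -2.2], [1, -0.003, 0, -0.013, -0.8, 5.8, -2.2], [1, 0, 0.03, 0, 0, 0, 0]]
[[1, 0, 0.03, 0, 0, 0, 0]]
25
v 0 [-0.43  0.91 -0.48  1.4   0
[... 284 characters left out ...]
 0.8
v 9 [-0.29  0.65 -0.3   1.54  0.13  1.48  0.88] err 0.0 p [0.547 0.212 0.25 ] y [-0.42 -0.22 -0.88] v 0.74
v 12 [-0.25  0.58 -0.23  1.63  0.07  1.33  0.69] err 0.0 p [0.548 0.174 0.25 ] y [-0.36 -0.12 -0.92] v 0.74
v 15 [-0.22  0.51 -0.15  1.73  0.02  1.19  0.51] err 0.0 p [0.55  0.135 0.25 ] y [-0.27 -0.05 -0.96] v 0.76
v 18 [-0.2   0.44 -0.07  1.83 -0.01  1.03  0.31] err 0.0 p [0.551 0.097 0.25 ] y [-0.16 -0.   -0.99] v 0.81
v 21 [-0.21  0.38  0.02  1.93 -0.02  0.88  0.09] err 0.0 p [0.552 0.06  0.25 ] y [-0.04  0.   -1.  ] v 0.92
v 24 [-0.22  0.43  0.04  2.02 -0.03  0.69  0.02] err 0.0 p [0.553 0.046 0.19 ] y [-0. -0. -1.] v 0.82
max err 9.083766861979691e-09 max v 0.9525776477798645
```

Emit:
{"fn": "step_arm", "kwargs": {
  "commands": [
    [1, -0.002, -0.007, 0.015, -0.8, 5.6, -2.2],
    [1, -0.004, -0.008, 0.015, -0.8, 5.7, -2.1],
    [1, -0.004, -0.008, 0.014, -0.8, 5.6, -2.2],
    [1, -0.006, -0.009, 0.014, -0.8, 5.6, -2.2],
    [1, -0.007, -0.009, 0.012, -0.8, 5.6, -2.1],
    [1, -0.007, -0.009, 0.012, -0.9, 5.6, -2.2],
    [1, -0.009, -0.01, 0.012, -0.8, 5.7, -2.1],
    [1, -0.012, 0.004, 0.001, -0.8, 5.7, -2.2]
  ]
}}

```text
time: 22.3
position: [0.5456, 0.2371, 0.2517]
eef_rot: [-0.951, -0.794, 1.699]
force: [-0.1, 0.8, 0.8]
opening: 0.0931
```

Emit:
{"fn": "step_arm", "kwargs": {
  "commands": [
    [1, -0.012, 0.003, 0.001, -0.8, 5.8, -2.3],
    [1, -0.012, 0.003, -0.001, -0.8, 5.7, -2.2],
    [1, -0.012, 0.003, -0.002, -0.9, 5.7, -2.2],
    [1, -0.013, 0.002, -0.003, -0.8, 5.8, -2.2],
    [1, -0.011, 0.002, -0.004, -0.8, 5.7, -2.2],
    [1, -0.012, 0.001, -0.006, -0.9, 5.8, -2.2],
    [1, -0.011, 0.001, -0.006, -0.8, 5.7, -2.2],
    [1, -0.01, 0.001, -0.008, -0.8, 5.8, -2.2]
  ]
}}

```text
time: 22.97
position: [0.5491, 0.1333, 0.2489]
eef_rot: [-1.375, -0.452, 0.886]
force: [-0.9, 0.3, 0.1]
opening: 0.0932
```

Emit:
{"fn": "step_arm", "kwargs": {
  "commands": [
    [1, -0.009, 0, -0.008, -0.8, 5.7, -2.2],
    [1, -0.009, 0.001, -0.01, -0.9, 5.7, -2.2],
    [1, -0.008, 0, -0.01, -0.8, 5.8, -2.2],
    [1, -0.006, 0, -0.011, -0.8, 5.7, -2.2],
    [1, -0.005, -0.001, -0.011, -0.8, 5.8, -2.2],
    [1, -0.005, 0, -0.012, -0.9, 5.7, -2.2],
    [1, -0.003, 0, -0.013, -0.8, 5.8, -2.2],
    [1, 0, 0, 0, 0, 0, 0]
  ]
}}

```text
time: 23.63
position: [0.5506, 0.0427, 0.2497]
eef_rot: [-1.569, -0.128, 0.131]
force: [-0.3, -0.5, -0.2]
opening: 0.0931
```

Emit:
{"fn": "step_arm", "kwargs": {
  "commands": [
    [1, 0, 0, 0, 0, 0, 0],
    [1, 0, 0, 0, 0, 0, 0],
    [1, 0, 0, 0, 0, 0, 0]
  ]
}}

```text
time: 23.88
position: [0.5532, 0.0471, 0.2499]
eef_rot: [-1.566, -0.137, 0.14]
force: [0.7, 0.0, 0.0]
opening: 0.093
```

```bash
python3 log.py;  python3 - <<'E'
from path import *
c=cur()
K,D_,Tc=cam('wrist')
a,d=eyes.capture('wrist'); cv2.imwrite('pics/w8.png',a[:,:,::-1])
W=cloud('wrist',d,Tc).reshape(-1,3)
cc=np.array([.5533,.0466])
for it in range(6):
    m=(abs(np.linalg.norm(W[:,:2]-cc,axis=1)-.023)<.006)&(W[:,2]>.122)&(W[:,2]<.146);Q=W[m]
    if len(Q)<10: break
    f=least_squares(lambda x:np.hypot(*(Q[:,:2]-x).T)-.023,cc,loss='soft_l1',f_scale=.002);cc=f.x
print(m.sum(),cc)
Mb=down_tilt(-80,0)
o,e=rows(c,[(np.array([.5533,.0466,.19]),Mb)],1,ra=1)
E
```

```text
t 23.88 q [-0.214  0.36   0.037  1.957 -0.018  0.827  0.009] p [0.5532 0.0471 0.2499] F [0.7 0.  0. ] op 0.093
[[ 0.984 -0.002 -0.176]
 [ 0.176  0.     0.984]
 [-0.002 -1.     0.   ]]
273 [0.55398972 0.04447581]
[[1, 0, 0.03, 0, 0, 0.1, -0.1], [1, 0, 0.03, -0.001, 0, 0, 0]]
```

View pics/w8.png

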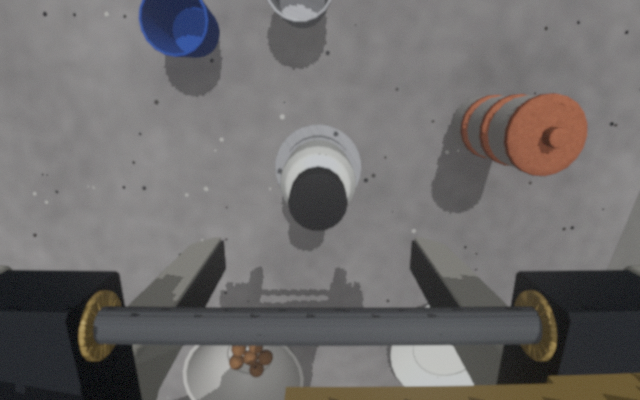

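The cap at (317,199) is centred between the fingers. Descending.

Emit:
{"fn": "step_arm", "kwargs": {
  "commands": [
    [1, 0, 0.03, 0, 0, 0, 0],
    [1, 0, 0.03, -0.001, 0, 0, 0],
    [1, 0, 0.03, 0, 0, 0, 0],
    [1, 0, 0.025, 0, 0, 0, 0],
    [1, 0, 0.017, 0, 0, 0, 0],
    [1, 0, 0, 0, 0, 0, 0],
    [1, 0, 0, 0, 0, 0, 0]
  ]
}}

```text
time: 24.52
position: [0.5529, 0.0455, 0.1175]
eef_rot: [-1.567, -0.135, 0.14]
force: [1.0, 0.3, -0.1]
opening: 0.0926
```

```bash
python3 log.py
```

```text
t 24.52 q [-0.201  0.537  0.023  2.08  -0.024  0.528  0.015] p [0.5529 0.0455 0.1175] F [ 1.   0.3 -0.1] op 0.0926
[[ 0.985 -0.003 -0.174]
 [ 0.174 -0.     0.985]
 [-0.003 -1.     0.   ]]
```

Emit:
{"fn": "step_arm", "kwargs": {
  "commands": [
    [0.6, 0, 0, 0, 0, 0, 0],
    [0.4, 0, 0, 0, 0, 0, 0],
    [0.3, 0, 0, 0, 0, 0, 0],
    [0.3, 0, 0, 0, 0, 0, 0],
    [0.3, 0, 0, 0, 0, 0, 0],
    [0.3, 0, 0, 0, 0, 0, 0],
    [0.3, 0, 0, 0, 0, 0, 0]
  ],
  "squeeze": 45
}}

```text
time: 25.1
position: [0.5532, 0.0452, 0.1186]
eef_rot: [-1.567, -0.136, 0.137]
force: [-0.1, -0.6, 0.4]
opening: 0.0509
```

```bash
python3 log.py
```

```text
t 25.1 q [-0.201  0.535  0.024  2.081 -0.024  0.526  0.014] p [0.5532 0.0452 0.1186] F [-0.1 -0.6  0.4] op 0.0509
[[ 0.985 -0.    -0.173]
 [ 0.173 -0.     0.985]
 [-0.    -1.    -0.   ]]
```

Emit:
{"fn": "step_arm", "kwargs": {
  "commands": [
    [0.3, 0, 0, 0, 0, 0, 0],
    [0.3, 0, 0, 0, 0, 0, 0]
  ]
}}

```text
time: 25.27
position: [0.5533, 0.0452, 0.1184]
eef_rot: [-1.567, -0.136, 0.137]
force: [-0.5, -0.2, 1.0]
opening: 0.0458
```

Emit:
{"fn": "step_arm", "kwargs": {
  "commands": [
    [0.3, 0, 0.001, 0, 0, 0, 0],
    [0.3, 0, 0.001, 0, 0, 0, 0],
    [0.3, 0, 0.001, 0, 0, 0, 0],
    [0.3, 0, 0, 0, 0, 0, 0]
  ]
}}

```text
time: 25.6
position: [0.5533, 0.0452, 0.1155]
eef_rot: [-1.567, -0.136, 0.137]
force: [-1.1, -0.5, 6.8]
opening: 0.0459
```

```bash
python3 log.py
```

```text
t 25.6 q [-0.2    0.54   0.023  2.083 -0.024  0.52   0.014] p [0.5533 0.0452 0.1155] F [-1.1 -0.5  6.8] op 0.0459
[[ 0.985 -0.    -0.173]
 [ 0.173 -0.     0.985]
 [-0.    -1.    -0.   ]]
```

Emit:
{"fn": "step_arm", "kwargs": {
  "commands": [
    [0.3, 0, 0.001, 0, 0, 0, 0],
    [0.3, 0, 0.001, 0, 0, 0, 0],
    [0.3, 0, 0.0008, 0, 0, 0, 0],
    [0.3, 0, 0, 0, 0, 0, 0]
  ]
}}

```text
time: 25.93
position: [0.5533, 0.0452, 0.113]
eef_rot: [-1.567, -0.136, 0.136]
force: [-1.6, 0.1, 9.3]
opening: 0.0459
```

```bash
python3 log.py
```

```text
t 25.93 q [-0.2    0.544  0.023  2.084 -0.024  0.514  0.014] p [0.5533 0.0452 0.113 ] F [-1.6  0.1  9.3] op 0.0459
[[ 0.985 -0.    -0.173]
 [ 0.173 -0.     0.985]
 [-0.    -1.    -0.   ]]
```

Emit:
{"fn": "step_arm", "kwargs": {
  "commands": [
    [0.3, 0, 0.0003, 0, 0, -3, 0],
    [0.3, 0, 0, 0, 0, -5, 0],
    [0.3, 0, 0, 0, 0, -5, 0],
    [0.3, 0, 0, 0, 0, -5, 0],
    [0.3, 0, 0, 0, 0, -5, 0]
  ]
}}

```text
time: 26.35
position: [0.554, 0.0454, 0.113]
eef_rot: [-1.523, -0.455, 0.453]
force: [0.6, 0.1, 10.3]
opening: 0.0459
```

```bash
python3 log.py; python3 -c "
from workcell import sense;print(sense()['wrist_torque'])"
```

```text
t 26.35 q [-0.119  0.545 -0.093  2.079  0.098  0.521  0.296] p [0.554  0.0454 0.113 ] F [ 0.6  0.1 10.3] op 0.0459
[[ 0.837  0.001 -0.547]
 [ 0.547 -0.     0.837]
 [ 0.001 -1.    -0.001]]
[ 0.02995551 -0.01892212 -0.06066113]
```

Turning smoothly under press with low torque. I'll complete the quarter turn.

Emit:
{"fn": "step_arm", "kwargs": {
  "commands": [
    [0.3, 0, 0, 0, 0, -6, 0],
    [0.3, 0, 0, 0, 0, -6, 0],
    [0.3, 0, 0, 0, 0, -6, 0],
    [0.3, 0, 0, 0, 0, -6, 0],
    [0.3, 0, 0, 0, 0, -6, 0],
    [0.3, 0, 0, 0, 0, -6, 0],
    [0.3, 0, 0, 0, 0, -6, 0]
  ]
}}

```text
time: 26.93
position: [0.5542, 0.0455, 0.1131]
eef_rot: [-1.321, -1.018, 1.016]
force: [-0.2, 0.6, 9.5]
opening: 0.0459
```

Emit:
{"fn": "step_arm", "kwargs": {
  "commands": [
    [0.3, 0, 0, 0, 0, -6, 0],
    [0.3, 0, 0, 0, 0, -6, 0],
    [0.3, 0, 0, 0, 0, -6, 0],
    [0.3, 0, 0, 0, 0, -5, 0],
    [0.3, 0, 0, 0, 0, 0, 0],
    [0.3, 0, 0, 0, 0, 0, 0]
  ]
}}

```text
time: 27.43
position: [0.5541, 0.0454, 0.113]
eef_rot: [-1.141, -1.312, 1.31]
force: [-0.2, 0.5, 8.9]
opening: 0.0461
```

```bash
python3 log.py; python3 -c "
from h import *
print(sense()['wrist_torque'])
a,_=eyes.capture('wrist');cv2.imwrite('pics/w9.png',a[:,:,::-1])"
```

```text
t 27.43 q [ 0.106  0.573 -0.418  2.064  0.412  0.583  1.11 ] p [0.5541 0.0454 0.113 ] F [-0.2  0.5  8.9] op 0.0461
[[-0.139  0.001 -0.99 ]
 [ 0.99   0.    -0.139]
 [ 0.    -1.    -0.001]]
[ 0.09353936 -0.12048196  0.04478146]
```

View pics/w9.png

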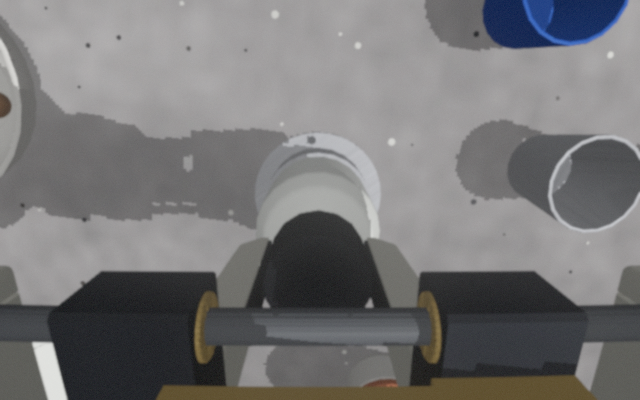

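Emit:
{"fn": "step_arm", "kwargs": {
  "commands": [
    [0.3, 0, -0.003, 0, 0, 0, 0],
    [0.3, 0, -0.003, 0, 0, 0, 0],
    [0.3, 0, -0.002, 0, 0, 0, 0],
    [0.3, 0, 0, 0, 0, 0, 0]
  ]
}}

```text
time: 27.82
position: [0.5539, 0.0454, 0.1208]
eef_rot: [-1.141, -1.311, 1.31]
force: [2.4, -0.5, 2.4]
opening: 0.0458
```

```bash
python3 log.py
```

```text
t 27.82 q [ 0.112  0.562 -0.426  2.058  0.401  0.599  1.118] p [0.5539 0.0454 0.1208] F [ 2.4 -0.5  2.4] op 0.0458
[[-0.138  0.001 -0.99 ]
 [ 0.99   0.    -0.138]
 [-0.    -1.    -0.001]]
```

Emit:
{"fn": "step_arm", "kwargs": {
  "commands": [
    [0.3, 0, -0.005, 0, 0, 0, 0],
    [0.3, 0, -0.005, 0, 0, 0, 0],
    [0.3, 0, -0.005, 0, 0, 0, 0],
    [0.3, 0, 0, 0, 0, 0, 0]
  ]
}}

```text
time: 28.15
position: [0.5532, 0.0452, 0.136]
eef_rot: [-1.141, -1.31, 1.311]
force: [0.3, -1.0, -0.2]
opening: 0.0457
```

Emit:
{"fn": "step_arm", "kwargs": {
  "commands": [
    [0.3, 0, -0.008, 0, 0, 0, 0],
    [0.3, 0, -0.01, 0, 0, 0, 0],
    [0.3, 0, -0.01, 0, 0, 0, 0],
    [0.3, 0, -0.008, 0, 0, 0, 0],
    [0.3, 0, -0.004, 0, 0, 0, 0],
    [0.3, 0, 0, 0, 0, 0, 0],
    [0.3, 0, 0, 0, 0, 0, 0]
  ]
}}

```text
time: 28.73
position: [0.5532, 0.0451, 0.1755]
eef_rot: [-1.141, -1.31, 1.311]
force: [-0.1, 0.8, -0.6]
opening: 0.0459
```

```bash
python3 log.py; python3 - <<'E'
from h import *
K,D_,Tc=cam('wrist')
a,dw=eyes.capture('wrist');b,d=eyes.capture('scene');s,ds=eyes.capture('side')
cv2.imwrite('pics/w10.png',np.vstack([cv2.resize(a,(480,300)),np.hstack([cv2.resize(b[120:240,290:410],(240,240)),cv2.resize(s[160:280,270:390],(240,240))])])[:,:,::-1])
cv2.imwrite('pics/bowl.png',np.hstack([cv2.resize(b[140:195,230:290],(400,366),interpolation=2),cv2.resize(s[155:195,325:375],(400,366),interpolation=2)])[:,:,::-1])
W=np.concatenate([cloud('scene',d).reshape(-1,3),cloud('side',ds).reshape(-1,3),cloud('wrist',dw,Tc).reshape(-1,3)])
C=np.concatenate([b.reshape(-1,3),s.reshape(-1,3),a.reshape(-1,3)]).max(1)
src=np.repeat([0,1,2],256000)
for k in range(3):
    m=(src==k)&(np.linalg.norm(W[:,:2]-[.5535,.046],axis=1)<.027)&(W[:,2]>.12)&(W[:,2]<.215)
    print(k,m.sum(),np.histogram(W[m,2],bins=np.arange(.12,.216,.008))[0], 'dark',np.histogram(W[m&(C<60),2],bins=np.arange(.12,.216,.008))[0])
    for n in range(1):
        mm=m&(C<60)&(W[:,2]>.165); 
        if mm.sum()>10: print(W[mm].mean(0),W[mm].min(0),W[mm].max(0))
E
```

```text
t 28.73 q [ 0.155  0.49  -0.477  2.013  0.336  0.715  1.178] p [0.5532 0.0451 0.1755] F [-0.1  0.8 -0.6] op 0.0459
[[-0.138 -0.    -0.99 ]
 [ 0.99  -0.    -0.138]
 [-0.    -1.     0.   ]]
0 404 [ 20  34  20  20   1   0   7  31  30  34 164] dark [  0   0   1  10   1   0   2  30  29  32 160]
[0.56157039 0.04764526 0.20045778] [0.53592123 0.02272362 0.17261532] [0.57765943 0.07060919 0.21398236]
1 95 [12 26 18 12  6  0  6 10  5  0  0] dark [0 0 0 0 0 0 2 3 2 0 0]
2 10153 [  91  288   33    0    0    0   59  511  591  678 7271] dark [   0    0    0    0    0    0    0   92  210  383 7012]
[0.54714476 0.04303309 0.20563227] [0.53014311 0.0196244  0.17606034] [0.56626664 0.06857511 0.2149092 ]
```

View pics/w10.png

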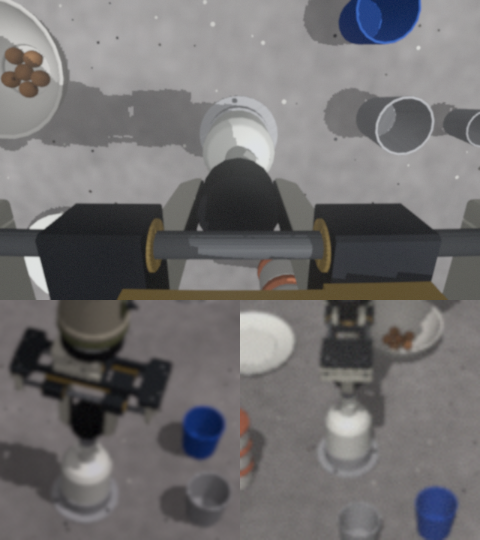

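View pics/bowl.png

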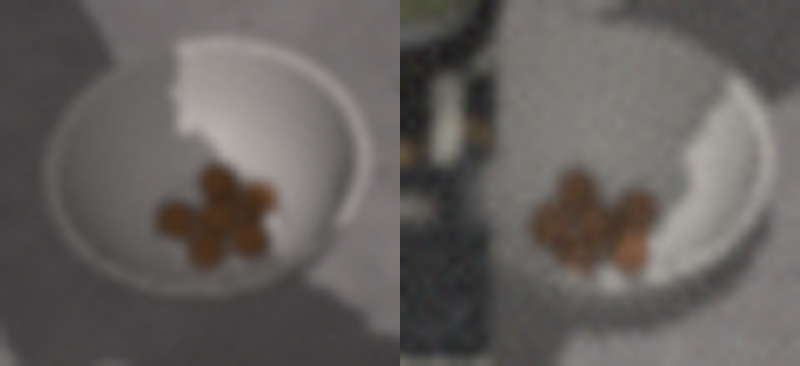

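Six nutmegs are visible in the bowl: one in the middle and five around it, in the left half of the picture at about (215,215). The cup stands upright and empty at about (405,125) in the wrist part of the previous picture. The cap is in the jaws with clear space above the bottle's mouth. I'm handing in.

```bash
python3 - <<'E'
from workcell import sense, job_done
s=sense();print(s['time'],s['position'],s['force'],s['opening'],abs(s['qd']).max());print(job_done())
E
```

```text
28.8833 [0.552935   0.0451231  0.17479698] [ 0.55783869 -1.10344376 -0.19982222] 0.04581856782669274 0.0033652583339193335
the job is handed in; nothing more can be done
None
```

The job was handed in at 28.9 s of the 72 s allowed. I tipped the nutmegs into the white bowl, stood the empty steel cup upright on the ledge about 7 mm from its old spot, and let it go. Then I pressed the cap down about 5.5 mm, turned it 88° anticlockwise and lifted it straight off.

- **Nutmegs and cup:** the last pictures show six nutmegs in the bowl and the cup upright and empty.
- **Cap:** it is held at 45 N with the jaws open 45.8 mm, upright and still. By my estimate its lower edge is about 35 mm above the bottle's mouth. The gripper was about 1.5 mm to the side of the bottle centre I had measured from the cameras. I left it, since the cap came off freely there.
- **Forces:** the highest reading at my checks was about 10 N, from pressing the cap.
- **Bystanders:** I saw no sign that the pots, plate, diffuser, teaspoon or look-alike cups had moved. I did not measure them again at the end.

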